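# Load the battery charging station of the training rig

### The job

First lift the white hood off the key console and set it down the same way up on the rubber mat. Put every battery pack on the bench into a recess of its own size in the charging station and press each one down until its block is fully home, flush with the station's top; then press the console's keys fully down one at a time, square key, round key, long bar key, and let each come up before the next. Finally set the hood back over the keys, down on its ledge, and leave the other things on the bench undisturbed.

Things in the scene. Friction and masses are not known exactly. Their poses are not given: they have to be found in the camera images.
- pack_long0_mid (a point): Centre (half-way up, 32 mm above its underside) of a long battery pack; it may be absent. Black block 90 mm along x, 40 mm along y, 34 mm high (lowest 5 mm drawn in by 3 mm), centred on it a grip rib 20 mm thick (y), 70 mm long (x), 30 mm high: the block's top face is 2 mm above this point, the rib's top 32 mm above. z up; half a turn about z makes no difference. About 0.22 kg.
- pack_long1_mid (a point): Centre (half-way up, 32 mm above its underside) of a long battery pack; it may be absent. Black block 90 mm along x, 40 mm along y, 34 mm high (lowest 5 mm drawn in by 3 mm), centred on it a grip rib 20 mm thick (y), 70 mm long (x), 30 mm high: the block's top face is 2 mm above this point, the rib's top 32 mm above. z up; half a turn about z makes no difference. About 0.22 kg.
- pack_short0_mid (a point): Centre (half-way up, 32 mm above its underside) of a short battery pack; it may be absent. Black block 60 mm along x, 40 mm along y, 34 mm high (lowest 5 mm drawn in by 3 mm), centred on it a grip rib 20 mm thick (y), 40 mm long (x), 30 mm high: the block's top face is 2 mm above this point, the rib's top 32 mm above. z up; half a turn about z makes no difference. About 0.22 kg.
- pack_short1_mid (a point): Centre (half-way up, 32 mm above its underside) of a short battery pack; it may be absent. Black block 60 mm along x, 40 mm along y, 34 mm high (lowest 5 mm drawn in by 3 mm), centred on it a grip rib 20 mm thick (y), 40 mm long (x), 30 mm high: the block's top face is 2 mm above this point, the rib's top 32 mm above. z up; half a turn about z makes no difference. About 0.22 kg.
- bay_long0 (a point): Centre of the mouth, level with the station's top face, of a recess for a long pack: opening 94 mm along x by 44 mm along y, z up. A pack put in first rests on a stiff contact plate with its block 8 mm proud; pressing down with over 11 N (about 15 N) pushes both down 8 mm to the stop, where block and station are flush, and they stay there. An empty plate does not rise again.
- bay_short0 (a point): Centre of the mouth, level with the station's top face, of a recess for a short pack: opening 64 mm along x by 44 mm along y, z up. A pack put in first rests on a stiff contact plate with its block 8 mm proud; pressing down with over 11 N (about 15 N) pushes both down 8 mm to the stop, where block and station are flush, and they stay there. An empty plate does not rise again.
- bay_long1 (a point): Centre of the mouth, level with the station's top face, of a recess for a long pack: opening 94 mm along x by 44 mm along y, z up. A pack put in first rests on a stiff contact plate with its block 8 mm proud; pressing down with over 11 N (about 15 N) pushes both down 8 mm to the stop, where block and station are flush, and they stay there. An empty plate does not rise again.
- bay_short1 (a point): Centre of the mouth, level with the station's top face, of a recess for a short pack: opening 64 mm along x by 44 mm along y, z up. A pack put in first rests on a stiff contact plate with its block 8 mm proud; pressing down with over 11 N (about 15 N) pushes both down 8 mm to the stop, where block and station are flush, and they stay there. An empty plate does not rise again.
- dock: Fixed grey charging station, 130 mm (x) by 310 mm (y), 50 mm high, origin under its centre, z up. Four recesses in a row along y, 74 mm apart, from +y to -y: long, short, long, short.
- hood_mid (a point): Centre (40 mm above its lower rim) of the loose white key hood, an open-bottomed box 90 mm along its x, 188 mm along y, 50 mm high, walls 4 mm; centred on its roof stands a black grip rib 20 mm thick (x), 100 mm long (y), 30 mm high, so the roof is 10 mm above this point and the rib's top 40 mm above. z up; half a turn makes no difference. 0.25 kg.
- console_ledge (a point): Centre of the fixed key console, at its ledge, 12 mm above the bench. Base 106 mm (x) by 204 mm (y), on it a block 70 x 168 mm, 26 mm high, with three keys in a row along y (from +y: round, square, bar, 54 mm apart). The hood fits over the block with 6 mm play each side, its rim on the ledge; it starts there.
- mat_top (a point): Centre of the top face of the fixed black rubber mat, 120 mm (x) by 210 mm (y), 4 mm thick.
- key_square_top (a point): Centre of the top of the grey square key 30 x 30 mm on the console; x, y, z axes as the console's, z up. Its top stands 8 mm above the console's raised block.
- key_square (a joint): Travel of the square key: 0 = up, 0.006 m = fully down; a spring returns it; fully down takes 5 N.
- key_round_top (a point): Centre of the top of the grey round key 32 mm across on the console; x, y, z axes as the console's, z up. Its top stands 8 mm above the console's raised block.
- key_round (a joint): Travel of the round key: 0 = up, 0.006 m = fully down; a spring returns it; fully down takes 5 N.
- key_bar_top (a point): Centre of the top of the grey long bar key 56 mm along x by 22 mm along y on the console; x, y, z axes as the console's, z up. Its top stands 8 mm above the console's raised block.
- key_bar (a joint): Travel of the long bar key: 0 = up, 0.006 m = fully down; a spring returns it; fully down takes 5 N.
- tape_roll: Bystander, not to be disturbed: roll of tape lying flat, 84 mm across, 24 mm high. Origin at its underside centre.
- wrench: Bystander, not to be disturbed: open-ended wrench lying flat. Origin at its underside.
- profile: Bystander, not to be disturbed: offcut of aluminium profile 140 x 36 x 36 mm lying flat. Origin at its underside centre.
- screwdriver: Bystander, not to be disturbed: screwdriver lying flat. Origin at its underside.
- mug: Bystander, not to be disturbed: white mug 90 mm high. Origin at its underside centre.
- torch: Bystander, not to be disturbed: mock-up welding torch with a red grip, lying flat, about 270 mm long. Origin at its underside.

How it is judged:
On the way, in this order (a step that is already met when the one before it is completed fails the run):
1. the hood stands on the mat, let go (horizontal distance between hood_mid and mat_top below 0.05 m and height (world z) of hood_mid below 0.052 m and angle between hood_mid's own z axis and vertical below 0.1 rad and contact force between the fingers and hood below 0.3 N), for 0.2 s.
2. every pack present is home in a recess of its size, flush (((horizontal distance between pack_long0_mid and bay_long0 below 0.006 m and z of pack_long0_mid in the frame of bay_long0 below 0.0005 m and angle between pack_long0_mid's own z axis and vertical below 0.08 rad) or (horizontal distance between pack_long0_mid and bay_long1 below 0.006 m and z of pack_long0_mid in the frame of bay_long1 below 0.0005 m and angle between pack_long0_mid's own z axis and vertical below 0.08 rad)) and ((horizontal distance between pack_long1_mid and bay_long0 below 0.006 m and z of pack_long1_mid in the frame of bay_long0 below 0.0005 m and angle between pack_long1_mid's own z axis and vertical below 0.08 rad) or (horizontal distance between pack_long1_mid and bay_long1 below 0.006 m and z of pack_long1_mid in the frame of bay_long1 below 0.0005 m and angle between pack_long1_mid's own z axis and vertical below 0.08 rad)) and ((horizontal distance between pack_short0_mid and bay_short0 below 0.006 m and z of pack_short0_mid in the frame of bay_short0 below 0.0005 m and angle between pack_short0_mid's own z axis and vertical below 0.08 rad) or (horizontal distance between pack_short0_mid and bay_short1 below 0.006 m and z of pack_short0_mid in the frame of bay_short1 below 0.0005 m and angle between pack_short0_mid's own z axis and vertical below 0.08 rad)) and ((horizontal distance between pack_short1_mid and bay_short0 below 0.006 m and z of pack_short1_mid in the frame of bay_short0 below 0.0005 m and angle between pack_short1_mid's own z axis and vertical below 0.08 rad) or (horizontal distance between pack_short1_mid and bay_short1 below 0.006 m and z of pack_short1_mid in the frame of bay_short1 below 0.0005 m and angle between pack_short1_mid's own z axis and vertical below 0.08 rad))), for 0.2 s.
3. the square key is pressed down, the other keys up (value of joint key_square above 0.0045 m and value of joint each of key_round, key_bar below 0.0025 m), for 0.05 s.
4. the round key is pressed down, the other keys up (value of joint key_round above 0.0045 m and value of joint each of key_square, key_bar below 0.0025 m), for 0.05 s.
5. the bar key is pressed down, the other keys up (value of joint key_bar above 0.0045 m and value of joint each of key_square, key_round below 0.0025 m), for 0.05 s.
At the end, for the whole second after the job is handed in: Every pack present is in a recess of its own size, within 6 mm of its centre and pressed down to within 2.5 mm of flush; the hood is over the keys, its rim down on the ledge (within 3 mm, level, within 11 mm of the console's centre); all let go and staying so (all of step 2 and horizontal distance between hood_mid and console_ledge below 0.011 m and z of hood_mid in the frame of console_ledge below 0.043 m and angle between hood_mid's own z axis and vertical below 0.06 rad); the robot touches nothing.
It fails at once if two keys are down at once (value of joint each of key_square, key_round above 0.003 m or value of joint each of key_square, key_bar above 0.003 m or value of joint each of key_round, key_bar above 0.003 m).
It fails at once if a bystander is shifted by more than 40 mm or tipped over (distance of any of tape_roll, wrench, profile, screwdriver, mug, torch from where it was at the start of the episode above 0.04 m or angle between any of tape_roll, wrench, profile, screwdriver, mug, torch's own z axis and vertical above 0.5 rad).
Of pack_long0, pack_long1, pack_short0, pack_short1 only 2 to 4 are there at a start; the rules pass over those that are not, and their reading is None.
At some moment in a run one of pack_long0, pack_long1, pack_short0, pack_short1, hood may be knocked a few centimetres aside while the robot is not near it.
Once in a run the grip may slacken for a moment while it holds something.
It also fails if it takes over 210 s, if anything falls off the work surface, if the arm or the gripper's body presses on something with over 40 N, if the wrist force passes 120 N, or if a joint passes its speed limit or range.

### The arm

A 6-joint arm with a two-finger parallel gripper is mounted at the origin on the work surface. World frame = base frame: x ahead of the robot, y to its left, z up, the work surface at z = 0. Lengths are in m, angles in rad, forces in N, time in s.
With the tool pointing down it reaches from about 0.35 to 0.85 m from the base axis. Payload 8.1 kg.
Tool frame: the origin (TCP) lies between the finger pads; the fingertips stand ctrl.finger_overhang ahead of it and the grasp point (between the pads) lies 8 mm behind it (ctrl.finger_overhang is the distance from the TCP to the fingertips, in m); z points along the fingers, y is the line along which they close (so a half turn about z gives the same grasp; the last joint's range is limited). The gripper opens to 85 mm and grips with 20 to 120 N. Pads are 22 mm wide; open, the fingers measure 114 mm over their backs; the gripper's body (76 mm by 85 mm) begins 54 mm behind the grasp point. The pads swing forward as they close: fully open they stand 13 mm farther back than shut.
Start: joints at [-1.233, 0.13, 1.488, -0, 1.523, -0.085], TCP at [0.246, -0.547, 0.214] pointing down, gripper open.
Joint ranges: [-2.96, 2.96], [-0.89, 2.26], [0.02, 2.5], [-1.34, 4.48], [0, 2.73], [-2.66, 2.66]. Speed limits (rad/s): [2.39, 2.39, 2.79, 3.14, 3.14, 3.14].

### API

Orientations are given as a 3x3 rotation matrix whose columns are the frame's x, y, z axes.
In Python, from station import ctrl gives the robot as it stands. The module is installed in compiled form; this text tells all that it offers.
- The arm moves only by the shell command python3 -m handwheel 'ROWS' [FORCE]. ROWS is JSON, a list of rows, each an object with "delta_pos": the shift along the tool's x, y, z in cm, a list of three; "twist": the turn about the tool's z in degrees; "jaw": the closure, from 0 (fully open) to 1 (shut). In form: [{"delta_pos": [tx, ty, tz], "twist": twist, "jaw": jaw}, ...]. A call has 1 to 8 rows; each row shifts and turns the commanded pose from where the row before left it, along the tool's axes as they then stand; what a row does not reach is not made up. A row lasts 1/10 s, in which the tool goes at most 50 mm and 8.59 degrees, less where a joint would pass 70% of its speed; a pose out of reach is approached as far as the arm can. A call with a gripper value outside its range is refused whole. The fingers move at their own pace and stop on an object; FORCE is the grip in N (left out, the last holds). Time passes only in rows, so rows that do not move let the fingers close. It gives the time, the measured TCP pose, the force, the opening and the grip force at its end, in the units of the state.
- ctrl.get_state(): the state, without advancing time (a new reading comes with each control period).
- ctrl.capture(name): name is "side" or "top" or "wrist"; returns the picture (480x640x3 uint8, red, green, blue); there is no depth.
- ctrl.get_calibration(name): a dict with "fx", "fy", "cx", "cy" (pixels), "extrinsics" (4x4, takes a point from camera to world coordinates). Camera axes: x right, y down, z forward; pixel columns grow to the right and rows downward; lengths in m; the calibration is good to about 2 mm. A picture is of the moment at which its call begins: read the wrist's pose just before it. get_calibration takes no time and is no camera call; for the wrist camera it gives the pose at the moment of the call.
- ctrl.job_done(): hands the job in; it is judged then, once.
Trained networks look in the newest picture that a camera, given by its name, has taken for a name from the list of things; names that differ only in an ending like _2 or _b are one class to them, and where a whole thing is asked for, a point or a joint stands for the part that bears it (a point fixed in the world has none). Each returns a list of dicts, best first, with "score" (0 to 1); they miss things now and then, are a little off and sometimes report something else, mostly with a low value. They report only what shows in the picture. A call takes as long as a camera call.
- ctrl.look_for(camera, target): "at" ([x, y, z] in m, in world coordinates, good to about 4 mm: the middle of the surface that is visible of it).
The state is a dict: "time_s": time; "qpos": joint angles; "joint_vel": joint speeds; "tau": joint torques, N m; "ee_pos": TCP position; "orientation": TCP orientation; "ft_force": force on the tool from outside, world axes, zero at the start; "wrist_torque": the same for the moment, N m; "width": finger opening in m; "grasp_force": force on a finger pad.
Only numpy, scipy, OpenCV 4.12 (cv2) and the standard library are available. Lean on these libraries where they do the work, as an engineer would, in place of code of your own. Each camera call takes 0.05 s, during which the arm holds its last target. There are 200 camera calls.

## Working session

There is one attempt and no reset: what is moved stays moved. The work goes in short steps, Python scripts to look and compute and a shell command to move; the robot and the scene stay as the last step left them, time stands still between calls to the robot, and variables do not carry over. Pictures are saved under pics/ and viewed, at most 14 in all, crops included, and the job is handed in when it is done.

```bash
mkdir -p pics; cat > h.py <<'E'
import cv2, numpy as np
from station import ctrl
def snap(c,n):
    im=ctrl.capture(c); cv2.imwrite(f'pics/{n}.png',im[:,:,::-1]); return im
def look(c,names,k=4,mn=0.2):
    for n in names:
        r=ctrl.look_for(c,n)
        print(n,[(np.round(d['at'],3).tolist(),round(d['score'],2)) for d in r[:k] if d['score']>mn])
def proj(c,pts):
    K=ctrl.get_calibration(c); T=np.linalg.inv(K['extrinsics'])
    p=np.atleast_2d(pts)@T[:3,:3].T+T[:3,3]
    return np.c_[K['fx']*p[:,0]/p[:,2]+K['cx'],K['fy']*p[:,1]/p[:,2]+K['cy']]
def unproj(c,uv,z,K=None):
    K=K or ctrl.get_calibration(c); E=np.array(K['extrinsics'])
    uv=np.atleast_2d(uv); d=np.c_[(uv[:,0]-K['cx'])/K['fx'],(uv[:,1]-K['cy'])/K['fy'],np.ones(len(uv))]@E[:3,:3].T
    return E[:3,3]+d*((z-E[2,3])/d[:,2])[:,None]
E
python3 - <<'E'
from h import *
s=ctrl.get_state(); print({k:np.round(v,3).tolist() for k,v in s.items()}, ctrl.finger_overhang)
snap('top','top0'); snap('side','side0')
look('top',['pack_long0_mid','pack_short0_mid','hood_mid','dock','console_ledge','mat_top','tape_roll','wrench','profile','screwdriver','mug','torch'])
for c in('top','side'): 
  k=ctrl.get_calibration(c); print(c,k['fx'],np.round(k['extrinsics'],3).tolist())
E
```

```text
{'time_s': 0.0, 'qpos': [-1.233, 0.131, 1.489, 0.0, 1.523, -0.085], 'joint_vel': [0.0, 0.001, -0.001, -0.001, -0.001, -0.001], 'tau': [-0.0, -56.941, -50.055, -0.0, 0.015, 0.0], 'ee_pos': [0.246, -0.547, 0.213], 'orientation': [[0.912, 0.41, -0.001], [0.41, -0.912, 0.002], [0.0, -0.002, -1.0]], 'ft_force': [0.125, -0.259, 0.079], 'wrist_torque': [0.015, 0.043, 0.035], 'grasp_force': 0.0, 'width': 0.086} 0.011
pack_long0_mid [([0.6, 0.062, 0.012], 0.44)]
pack_short0_mid [([0.466, 0.264, 0.032], 0.56)]
hood_mid [([0.633, 0.094, 0.059], 0.94)]
dock [([0.542, -0.267, 0.052], 0.63), ([0.409, -0.126, 0.025], 0.35)]
console_ledge [([0.602, 0.06, 0.013], 0.97)]
mat_top [([0.465, 0.268, 0.032], 0.31)]
tape_roll [([0.408, -0.121, 0.025], 0.92)]
wrench [([0.343, -0.247, 0.008], 0.69)]
profile []
screwdriver [([0.671, 0.256, 0.022], 0.58)]
mug [([0.772, 0.108, 0.045], 0.82)]
torch [([0.723, 0.31, 0.03], 0.79), ([0.449, 0.06, 0.004], 0.61)]
top 467.73796636793776 [[-0.021, -0.996, 0.09, 0.45], [-1.0, 0.022, 0.013, -0.006], [-0.015, -0.09, -0.996, 1.047], [0.0, 0.0, 0.0, 1.0]]
side 487.1911400842764 [[-0.898, -0.225, 0.378, 0.19], [-0.439, 0.507, -0.742, 0.724], [-0.025, -0.832, -0.554, 0.623], [0.0, 0.0, 0.0, 1.0]]
```

View pics/top0.png

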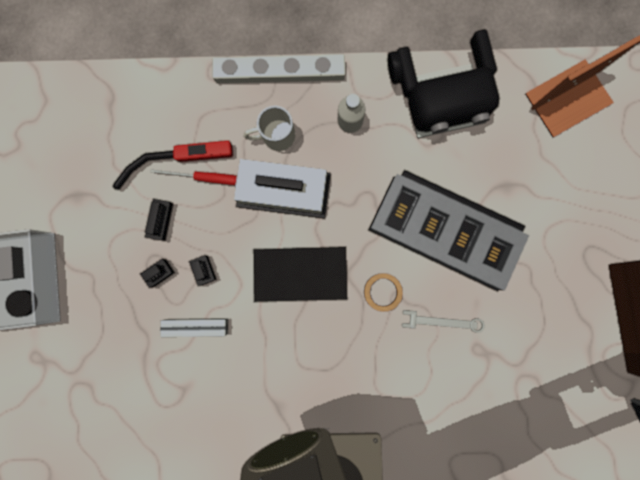

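The top view shows the hood at (283,187), mat (300,274), one long pack (159,219), two short packs (157,272) and (203,269), and the station at (450,230). The bystanders are the torch, screwdriver, mug, tape, wrench and profile. Next I fit their outlines.

```bash
cat >> h.py <<'E'
def rect(mask,c,z,near,K=None):
    "min-area rect of the blob nearest pixel: world centre, long-axis angle deg, size mm"
    cs,_=cv2.findContours(mask.astype(np.uint8),cv2.RETR_EXTERNAL,cv2.CHAIN_APPROX_NONE)
    cs=[x for x in cs if cv2.contourArea(x)>40]
    b=max(cs,key=lambda x:cv2.pointPolygonTest(x,tuple(map(float,near)),True))
    w=unproj(c,b[:,0,:].astype(float),z,K)[:,:2]
    (cx,cy),(a,h),t=cv2.minAreaRect((w*1000).astype(np.float32))
    if h>a: a,h,t=h,a,t+90
    return np.round([cx,cy],1).tolist(),round((t+90)%180-90,1),round(a,1),round(h,1)
E
python3 - <<'E'
from h import *
im=cv2.imread('pics/top0.png'); g=im.max(2)
print(g[187,283],g[187,260],g[274,300],g[219,159],g[230,450],g[219,165],g[219,152])
dk=g<70
print('mat',rect(dk,'top',0.004,(300,274)))
for p in((159,219),(157,272),(203,269)): print('pack',rect(g<75,'top',0.034,p))
print('hoodrib',rect(g<80,'top',0.092,(280,183)))
w=(im.min(2)>175); print('hoodroof',rect(w,'top',0.062,(250,195)))
for p in((403,210),(433,222),(467,238),(499,254)): print('bay',rect(g<75,'top',0.05,p))
cv2.imwrite('pics/top0c.png',cv2.resize(im[130:320,100:360],None,fx=3,fy=3,interpolation=cv2.INTER_CUBIC))
for t in('bay_long0','bay_short0'): look('top',[t]) if 0 else None
E
```

```text
26 176 32 24 122 43 56
mat ([450.8, 60.2], -89.7, 205.8, 115.3)
pack ([575.5, 366.0], -11.6, 85.6, 48.8)
pack ([459.1, 366.9], -55.9, 64.8, 42.1)
pack ([462.6, 268.9], 19.7, 58.4, 43.3)
hoodrib ([639.2, 95.1], 81.5, 98.5, 20.8)Traceback (most recent call last):
  File "<stdin>", line 8, in <module>
  File "h.py", line 21, in rect
    b=max(cs,key=lambda x:cv2.pointPolygonTest(x,tuple(map(float,near)),True))
ValueError: max() iterable argument is empty
```

```bash
cat >> h.py <<'E'
def go(x,y,z,yaw):
    "print twist to bring tool y to yaw (deg, mod 180), then shift in tool axes (cm) after the twist"
    s=ctrl.get_state(); R=np.array(s['orientation']); p=np.array(s['ee_pos'])
    cur=np.degrees(np.arctan2(R[1,1],R[0,1])); j1=np.degrees(np.arctan2(y,x))
    j6=(j1-yaw+90)%180-90; tw=(j6-(j1-yaw)); Y=yaw-tw   # Y = achievable yaw with small j6
    j6now=np.degrees(s['qpos'][5]-s['qpos'][0]); t=-( (Y-cur+180)%360-180)
    # keep the twist that is consistent with joint travel
    a=np.radians(Y); yy=np.array([np.cos(a),np.sin(a),0]); zz=np.array([0,0,-1.]); xx=np.cross(yy,zz)
    d=(np.array([x,y,z])-p)@np.c_[xx,yy,zz]*100
    print('t %.1f at'%s['time_s'],np.round(p,4).tolist(),'yaw %.1f'%cur,'-> twist %.1f, then cm'%t,np.round(d,2).tolist(),'F',np.round(s['ft_force'],1).tolist(),'w %.3f g %.1f'%(s['width'],s['grasp_force']))
E
python3 - <<'E'
from h import *
im=cv2.imread('pics/top0.png'); g=im.max(2)
cv2.imwrite('pics/top0c.png',cv2.resize(im[130:320,100:360],None,fx=3,fy=3,interpolation=cv2.INTER_CUBIC))
go(.639,.095,.2,-8.5)
for p in((403,210),(433,222),(467,238),(499,254)): print('bay',rect(g<80,'top',0.05,p))
E
```

```text
t 0.7 at [0.2462, -0.5472, 0.2137] yaw -65.8 -> twist -57.3, then cm [69.32, 29.36, 1.37] F [-0.2, 0.3, 0.2] w 0.085 g 0.0
bay ([585.0, -165.3], -26.2, 92.7, 42.7)
bay ([551.6, -230.9], -26.9, 63.3, 42.8)
bay ([518.4, -296.8], -26.9, 93.1, 42.9)
bay ([484.9, -362.8], -26.5, 63.4, 43.0)
```

```bash
python3 -m handwheel '[{"delta_pos":[0,0,-1],"twist":-8,"jaw":1},{"delta_pos":[0,0,0],"twist":-8,"jaw":1},{"delta_pos":[0,0,0],"twist":-8,"jaw":1},{"delta_pos":[0,0,0],"twist":-8,"jaw":1},{"delta_pos":[0,0,0],"twist":-8,"jaw":1},{"delta_pos":[0,0,0],"twist":-8,"jaw":1},{"delta_pos":[0,0,0],"twist":-8,"jaw":1},{"delta_pos":[0,0,0],"twist":-1.3,"jaw":1}]' 40; python3 - <<'E'
from h import *
print(ctrl.finger_overhang); go(.639,.095,.2,-8.5)
E
```

```text
time_s: 1.5
ee_pos: [0.2462, -0.5472, 0.2237]
orientation: [[0.144, 0.99, 0.0], [0.99, -0.144, -0.0], [-0.0, 0.0, -1.0]]
ft_force: [0.1, -0.1, -0.2]
width: 0.0002
grasp_force: 0.0
0.011
t 1.5 at [0.2462, -0.5472, 0.2237] yaw -8.3 -> twist 0.2, then cm [69.32, 29.36, 2.37] F [0.1, -0.1, -0.2] w 0.000 g 0.0
```

View pics/top0c.png

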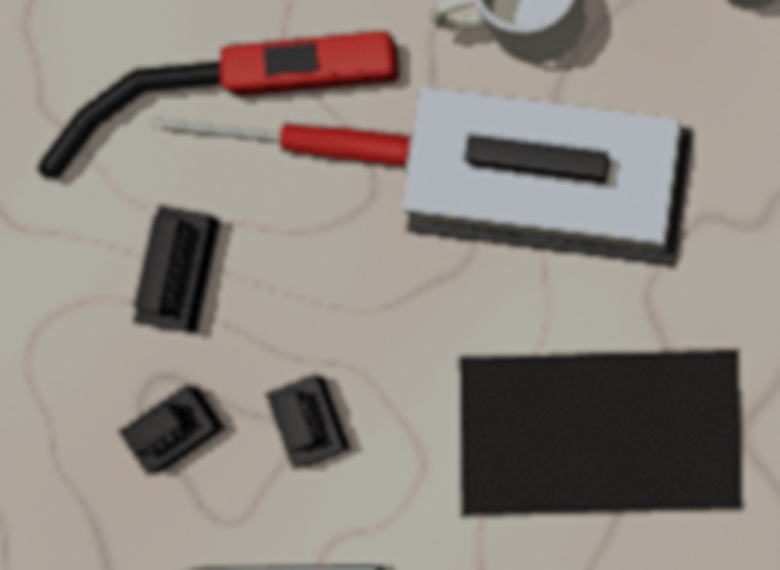

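```bash
python3 -m handwheel '[{"delta_pos":[4.3,1.83,0],"twist":0,"jaw":0},{"delta_pos":[4.3,1.83,0],"twist":0,"jaw":0},{"delta_pos":[4.3,1.83,0],"twist":0,"jaw":0},{"delta_pos":[4.3,1.83,0],"twist":0,"jaw":0},{"delta_pos":[4.3,1.83,0],"twist":0,"jaw":0},{"delta_pos":[4.3,1.83,0],"twist":0,"jaw":0},{"delta_pos":[4.3,1.83,0],"twist":0,"jaw":0},{"delta_pos":[4.3,1.83,0],"twist":0,"jaw":0}]' >/dev/null;  python3 -m handwheel '[{"delta_pos":[4.3,1.83,0],"twist":0,"jaw":0},{"delta_pos":[4.3,1.83,0],"twist":0,"jaw":0},{"delta_pos":[4.3,1.83,0],"twist":0,"jaw":0},{"delta_pos":[4.3,1.83,0],"twist":0,"jaw":0},{"delta_pos":[4.3,1.83,0],"twist":0,"jaw":0},{"delta_pos":[4.3,1.83,0],"twist":0,"jaw":0},{"delta_pos":[3,1.3,0],"twist":0,"jaw":0},{"delta_pos":[0,0,0],"twist":0,"jaw":0}]' >/dev/null; python3 - <<'E'
from h import *
go(.639,.095,.2,-8.5)
K=ctrl.get_calibration('wrist'); im=snap('wrist','w1'); g=im.max(2)
print(np.round(K['extrinsics'],3).tolist(),K['fx'])
look('wrist',['hood_mid'])
u=proj('wrist',[[.639,.095,.092]])[0]; print(u); 
try: print(rect(g<80,'wrist',.092,u,K))
except Exception as e: print(e)
E
```

```text
t 3.1 at [0.6068, 0.0423, 0.2232] yaw -8.4 -> twist 0.1, then cm [5.69, 2.41, 2.32] F [-0.9, -0.3, 0.4] w 0.085 g 0.0
[[0.989, -0.141, -0.039, 0.616], [-0.146, -0.954, -0.26, 0.108], [-0.001, 0.263, -0.965, 0.384], [0.0, 0.0, 0.0, 1.0]] 392.3075600649048
hood_mid [([0.641, 0.104, 0.057], 0.79), ([0.453, 0.074, 0.004], 0.58)]
[356.00515765 140.01722092]
([642.1, 95.7], 81.4, 99.1, 21.2)
```

View pics/w1.png

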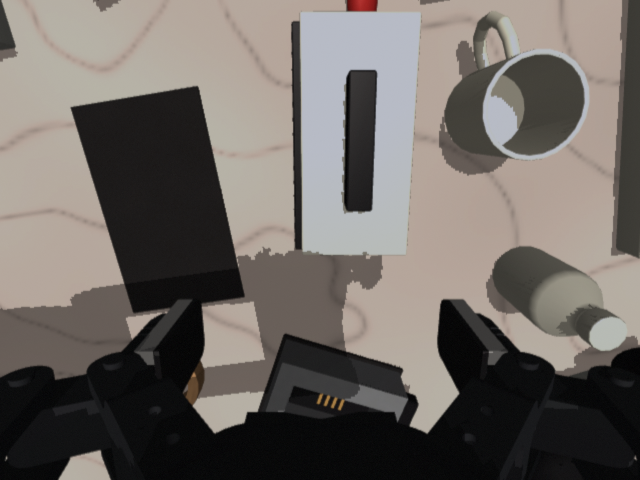

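The wrist view shows the hood rib centred at (361,140) px, which is world (0.641,0.095). Nothing is in the way of the descent.

```bash
python3 -m handwheel '[{"delta_pos":[2.9,1.28,0],"twist":0,"jaw":0},{"delta_pos":[2.8,1.27,0],"twist":0,"jaw":0},{"delta_pos":[0,0,4],"twist":0,"jaw":0},{"delta_pos":[0,0,4],"twist":0,"jaw":0},{"delta_pos":[0,0,3.5],"twist":0,"jaw":0},{"delta_pos":[0,0,2],"twist":0,"jaw":0},{"delta_pos":[0,0,1],"twist":0,"jaw":0},{"delta_pos":[0,0,0],"twist":0,"jaw":0}]' 60; python3 - <<'E'
from h import *
go(.6405,.0953,.078,-8.5)
E
```

```text
time_s: 4.0
ee_pos: [0.638, 0.0897, 0.0773]
orientation: [[0.15, 0.989, -0.003], [0.989, -0.15, -0.0], [-0.001, -0.003, -1.0]]
ft_force: [-0.1, -0.4, 1.1]
width: 0.0853
grasp_force: 0.0
t 4.0 at [0.638, 0.0897, 0.0773] yaw -8.6 -> twist -0.1, then cm [0.59, 0.16, -0.07] F [-0.1, -0.4, 1.1] w 0.085 g 0.0
```

```bash
python3 -m handwheel '[{"delta_pos":[0.6,0.15,-0.1],"twist":0,"jaw":0},{"delta_pos":[0,0,0],"twist":0,"jaw":1},{"delta_pos":[0,0,0],"twist":0,"jaw":1},{"delta_pos":[0,0,0],"twist":0,"jaw":1},{"delta_pos":[0,0,0],"twist":0,"jaw":1},{"delta_pos":[0,0,0],"twist":0,"jaw":1},{"delta_pos":[0,0,-1],"twist":0,"jaw":1},{"delta_pos":[0,0,-2],"twist":0,"jaw":1}]' 60; python3 - <<'E'
from h import *
go(.451,.060,.15,0)
E
```

```text
time_s: 4.8
ee_pos: [0.64, 0.0965, 0.1083]
orientation: [[0.147, 0.989, -0.004], [0.989, -0.147, -0.0], [-0.001, -0.004, -1.0]]
ft_force: [-0.1, -0.4, 0.3]
width: -0.0005
grasp_force: 0.0
t 4.8 at [0.64, 0.0965, 0.1083] yaw -8.5 -> twist -8.5, then cm [-3.65, -18.9, -4.17] F [-0.1, -0.4, 0.3] w -0.000 g 0.0
```

```bash
python3 -m handwheel '[{"delta_pos":[0,0,-4],"twist":0,"jaw":0},{"delta_pos":[0,0,-4],"twist":0,"jaw":0},{"delta_pos":[0,0,-3],"twist":0,"jaw":0},{"delta_pos":[0,0,0],"twist":0,"jaw":0}]' >/dev/null; python3 - <<'E'
from h import *
go(.6405,.0953,.078,-8.5)
w=snap('wrist','w2'); t=snap('top','t2')
cv2.imwrite('pics/c2.png',np.hstack([cv2.resize(w,(400,300)),cv2.resize(t[100:325,180:480],(400,300))])[:,:,::-1])
look('top',['hood_mid']); look('wrist',['hood_mid'])
E
```

```text
t 5.2 at [0.6447, 0.0968, 0.2276] yaw -8.5 -> twist 0.0, then cm [-0.21, -0.4, 14.96] F [1.0, 1.0, 1.2] w 0.058 g 0.0
hood_mid [([0.625, 0.046, 0.057], 0.82)]
hood_mid [([0.646, 0.106, 0.062], 0.77)]
```

View pics/c2.png

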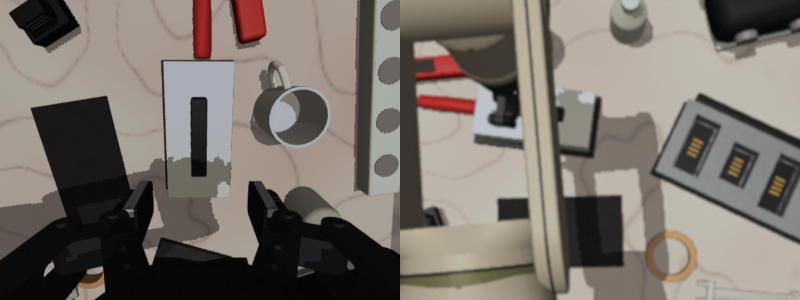

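The hood is still on the console; the lift began before the fingers had closed. I'll retry and give the close more time.

```bash
python3 -m handwheel '[{"delta_pos":[-0.1,-0.3,4],"twist":0,"jaw":0.3},{"delta_pos":[0,0,4],"twist":0,"jaw":0.3},{"delta_pos":[0,0,4],"twist":0,"jaw":0.3},{"delta_pos":[0,0,2],"twist":0,"jaw":0.3},{"delta_pos":[0,0,0.8],"twist":0,"jaw":0.3},{"delta_pos":[0,0,0],"twist":0,"jaw":0.3}]' 60; python3 -m handwheel '[{"delta_pos":[0,0,0],"twist":0,"jaw":1},{"delta_pos":[0,0,0],"twist":0,"jaw":1},{"delta_pos":[0,0,0],"twist":0,"jaw":1},{"delta_pos":[0,0,0],"twist":0,"jaw":1},{"delta_pos":[0,0,0],"twist":0,"jaw":1},{"delta_pos":[0,0,0],"twist":0,"jaw":1},{"delta_pos":[0,0,0],"twist":0,"jaw":1},{"delta_pos":[0,0,0],"twist":0,"jaw":1}]' 60
```

```text
time_s: 6.0
ee_pos: [0.6367, 0.0959, 0.0693]
orientation: [[0.147, 0.989, -0.004], [0.989, -0.147, -0.0], [-0.001, -0.004, -1.0]]
ft_force: [-0.3, 0.1, 0.1]
width: 0.0599
grasp_force: 0.0
time_s: 6.8
ee_pos: [0.6408, 0.096, 0.0742]
orientation: [[0.148, 0.989, 0.005], [0.989, -0.148, 0.0], [0.001, 0.005, -1.0]]
ft_force: [4.0, -0.4, 6.4]
width: 0.0166
grasp_force: 58.7
```

```bash
python3 -m handwheel '[{"delta_pos":[0,0,-1],"twist":0,"jaw":1},{"delta_pos":[0,0,-2],"twist":0,"jaw":1},{"delta_pos":[0,0,-2],"twist":0,"jaw":1},{"delta_pos":[0,0,-2],"twist":0,"jaw":1},{"delta_pos":[0,0,0],"twist":0,"jaw":1},{"delta_pos":[0,0,0],"twist":0,"jaw":1}]' 60; python3 - <<'E'
from h import *
go(.451,.060,.14,0)
w=snap('wrist','w3'); look('wrist',['console_ledge'])
E
```

```text
time_s: 7.4
ee_pos: [0.6382, 0.0961, 0.1414]
orientation: [[0.147, 0.989, -0.0], [0.989, -0.147, 0.0], [0.0, -0.0, -1.0]]
ft_force: [-0.6, -0.3, -2.9]
width: 0.0163
grasp_force: 58.7
t 7.4 at [0.6382, 0.0961, 0.1414] yaw -8.5 -> twist -8.5, then cm [-3.61, -18.72, 0.14] F [-0.6, -0.3, -2.9] w 0.016 g 58.7
console_ledge []
```

View pics/w3.png

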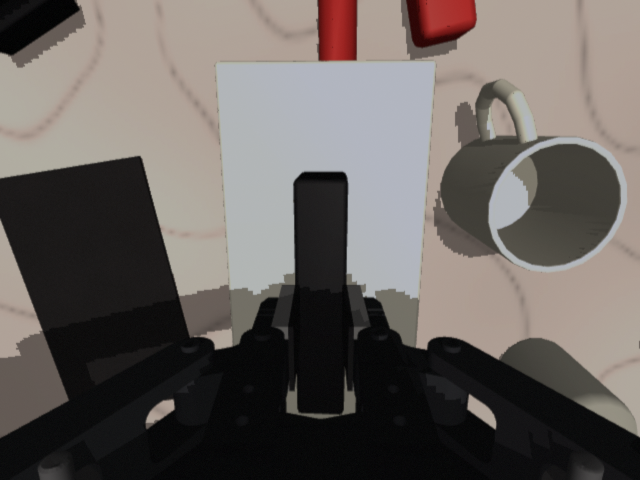

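Hood is held, with its rib at (321,290) px between the pads. Next it goes to the mat.

```bash
python3 -m handwheel '[{"delta_pos":[0,0,0],"twist":-4.5,"jaw":1},{"delta_pos":[0,0,0],"twist":-4,"jaw":1},{"delta_pos":[-0.7,-3.7,0],"twist":0,"jaw":1},{"delta_pos":[-0.7,-3.7,0],"twist":0,"jaw":1},{"delta_pos":[-0.7,-3.7,0],"twist":0,"jaw":1},{"delta_pos":[-0.7,-3.7,0],"twist":0,"jaw":1},{"delta_pos":[-0.8,-3.7,0],"twist":0,"jaw":1},{"delta_pos":[0,0,0],"twist":0,"jaw":1}]' 60; python3 -m handwheel '[{"delta_pos":[0,0,3],"twist":0,"jaw":1},{"delta_pos":[0,0,2],"twist":0,"jaw":1},{"delta_pos":[0,0,1],"twist":0,"jaw":1},{"delta_pos":[0,0,0.5],"twist":0,"jaw":1},{"delta_pos":[0,0,0.5],"twist":0,"jaw":1},{"delta_pos":[0,0,0],"twist":0,"jaw":1}]' 60
```

```text
time_s: 8.3
ee_pos: [0.4473, 0.0594, 0.1382]
orientation: [[-0.0, 1.0, -0.008], [1.0, 0.0, -0.0], [-0.0, -0.008, -1.0]]
ft_force: [0.6, -0.3, -2.6]
width: 0.0163
grasp_force: 59.2
time_s: 8.9
ee_pos: [0.4536, 0.06, 0.0716]
orientation: [[-0.0, 1.0, -0.0], [1.0, 0.0, 0.0], [0.0, -0.0, -1.0]]
ft_force: [0.8, 0.4, -2.9]
width: 0.0161
grasp_force: 59.1
```

```bash
python3 -m handwheel '[{"delta_pos":[0,0,0.4],"twist":0,"jaw":1},{"delta_pos":[0,0,0.3],"twist":0,"jaw":1},{"delta_pos":[0,0,0],"twist":0,"jaw":1},{"delta_pos":[0,0,0],"twist":0,"jaw":1}]' 60; python3 -m handwheel '[{"delta_pos":[0,0,0],"twist":0,"jaw":0.3},{"delta_pos":[0,0,0],"twist":0,"jaw":0.3},{"delta_pos":[0,0,0],"twist":0,"jaw":0.3},{"delta_pos":[0,0,0],"twist":0,"jaw":0.3},{"delta_pos":[0,0,-2],"twist":0,"jaw":0.3},{"delta_pos":[0,0,-4],"twist":0,"jaw":0.3},{"delta_pos":[0,0,-4],"twist":0,"jaw":0.3},{"delta_pos":[0,0,-3],"twist":0,"jaw":0.3}]'; python3 - <<'E'
from h import *
go(.52,.33,.25,60)
w=snap('wrist','w4'); snap('top','t4'); look('wrist',['hood_mid']); look('top',['hood_mid','pack_long0_mid','pack_short0_mid'])
E
```

```text
time_s: 9.3
ee_pos: [0.4549, 0.06, 0.066]
orientation: [[-0.0, 1.0, 0.003], [1.0, 0.0, 0.0], [0.0, 0.003, -1.0]]
ft_force: [3.1, -0.2, 4.6]
width: 0.0165
grasp_force: 60.8
time_s: 10.1
ee_pos: [0.4539, 0.06, 0.1972]
orientation: [[-0.0, 1.0, 0.002], [1.0, 0.0, 0.0], [0.0, 0.002, -1.0]]
ft_force: [1.3, 1.0, 0.8]
width: 0.0599
grasp_force: 0.0
t 10.1 at [0.4539, 0.06, 0.1972] yaw 0.0 -> twist -60.0, then cm [7.77, 26.69, -5.28] F [1.3, 1.0, 0.8] w 0.060 g 0.0
hood_mid [([0.457, 0.07, 0.057], 0.73)]
hood_mid [([0.458, -0.022, 0.05], 0.62), ([0.652, 0.152, 0.047], 0.24)]
pack_long0_mid []
pack_short0_mid []
```

```bash
python3 -m handwheel '[{"delta_pos":[4.2,1.3,-1],"twist":0,"jaw":0},{"delta_pos":[4.2,1.3,-1],"twist":0,"jaw":0},{"delta_pos":[4.2,1.3,-1],"twist":0,"jaw":0},{"delta_pos":[4.2,1.3,-1],"twist":0,"jaw":0},{"delta_pos":[4.2,1.3,-1],"twist":0,"jaw":0},{"delta_pos":[0,0,0],"twist":0,"jaw":0},{"delta_pos":[0,0,0],"twist":0,"jaw":0}]' 40 >/dev/null; python3 - <<'E'
from h import *
go(.575,.366,.15,90-11.6)
K=ctrl.get_calibration('wrist'); im=snap('wrist','w5'); g=im.max(2)
look('wrist',['pack_long0_mid','pack_short0_mid'])
for p in([.575,.366,.06],[.459,.367,.06],[.463,.269,.06]):
    u=proj('wrist',[p])[0]; print(np.round(u),rect(g<75,'wrist',.034,u,K))
E
```

```text
t 11.1 at [0.5175, 0.2704, 0.2423] yaw 0.1 -> twist -78.3, then cm [-3.71, 10.52, 9.23] F [0.5, -0.9, 0.3] w 0.085 g 0.0
pack_long0_mid []
pack_short0_mid [([0.465, 0.275, 0.032], 0.73), ([0.628, 0.047, 0.046], 0.47)]
[391.  93.] ([576.5, 369.0], -11.4, 90.3, 41.8)
[251.  91.] ([460.9, 370.6], -56.2, 63.3, 40.7)
[260. 208.] ([464.9, 273.4], 20.4, 62.2, 41.3)
```

View pics/w5.png

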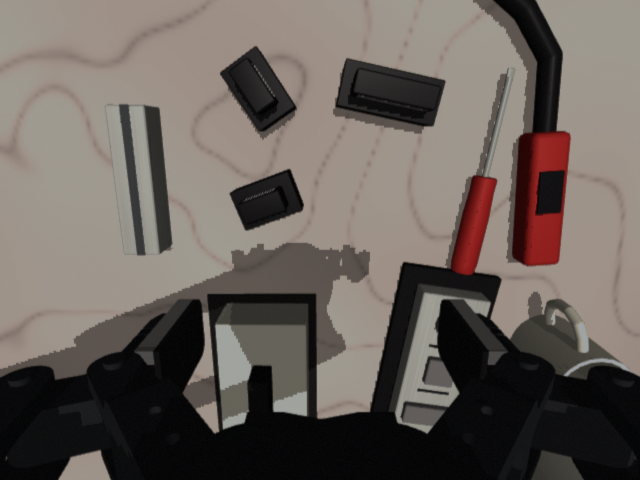

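The wrist view shows the long pack at (391,93), the short ones at (258,90) and (267,200), and the console with its bare keys lower right. The fitted sizes match the packs, so I'll take the long one.

```bash
python3 -m handwheel '[{"delta_pos":[0,0,0],"twist":-8,"jaw":0.3},{"delta_pos":[0,0,0],"twist":-8,"jaw":0.3},{"delta_pos":[0,0,0],"twist":-8,"jaw":0.3},{"delta_pos":[0,0,0],"twist":-8,"jaw":0.3},{"delta_pos":[0,0,0],"twist":-8,"jaw":0.3},{"delta_pos":[0,0,0],"twist":-8,"jaw":0.3},{"delta_pos":[0,0,0],"twist":-8,"jaw":0.3},{"delta_pos":[0,0,0],"twist":-8,"jaw":0.3}]' >/dev/null;python3 -m handwheel '[{"delta_pos":[0,0,0],"twist":-7.5,"jaw":0.3},{"delta_pos":[0,0,0],"twist":-6.9,"jaw":0.3},{"delta_pos":[-1.2,3.6,0],"twist":0,"jaw":0.3},{"delta_pos":[-1.2,3.6,0],"twist":0,"jaw":0.3},{"delta_pos":[-1.2,3.6,2],"twist":0,"jaw":0.3},{"delta_pos":[0,0,3],"twist":0,"jaw":0.3},{"delta_pos":[0,0,3],"twist":0,"jaw":0.3},{"delta_pos":[0,0,0],"twist":0,"jaw":0.3}]' 60 >/dev/null; python3 - <<'E'
from h import *
go(.5765,.369,.049,78.6)
E
```

```text
t 12.8 at [0.5724, 0.3656, 0.1581] yaw 78.3 -> twist -0.3, then cm [-0.34, 0.41, 10.91] F [-0.4, -1.3, -0.7] w 0.060 g 0.0
```

```bash
python3 -m handwheel '[{"delta_pos":[-0.3,0.4,3],"twist":-0.3,"jaw":0.3},{"delta_pos":[0,0,4],"twist":0,"jaw":0.3},{"delta_pos":[0,0,2],"twist":0,"jaw":0.3},{"delta_pos":[0,0,1],"twist":0,"jaw":0.3},{"delta_pos":[0,0,0.5],"twist":0,"jaw":0.3},{"delta_pos":[0,0,0],"twist":0,"jaw":0.3},{"delta_pos":[0,0,0],"twist":0,"jaw":0.3}]' 60 >/dev/null; python3 - <<'E'
from h import *
go(.5765,.369,.049,78.6)
E
```

```text
t 13.6 at [0.5804, 0.3723, 0.062] yaw 78.7 -> twist 0.1, then cm [0.31, -0.4, 1.3] F [-0.4, -0.5, 0.7] w 0.060 g 0.0
```

```bash
for i in 1 2 3; do python3 -m handwheel '[{"delta_pos":[0,0,0],"twist":0,"jaw":0.3},{"delta_pos":[0,0,0],"twist":0,"jaw":0.3}]' 60 |grep ee_pos; done
```

```text
ee_pos: [0.5798, 0.3723, 0.0611]
ee_pos: [0.5792, 0.372, 0.06]
ee_pos: [0.579, 0.3719, 0.0596]
```

```bash
python3 -m handwheel '[{"delta_pos":[0.2,-0.3,1.0],"twist":0,"jaw":0.3},{"delta_pos":[0,0,0],"twist":0,"jaw":0.3},{"delta_pos":[0,0,0],"twist":0,"jaw":0.3},{"delta_pos":[0,0,0],"twist":0,"jaw":0.3},{"delta_pos":[0,0,0],"twist":0,"jaw":0.3},{"delta_pos":[0,0,0],"twist":0,"jaw":0.3}]' 60 |grep ee_pos;  python3 -m handwheel '[{"delta_pos":[0,0,0],"twist":0,"jaw":1},{"delta_pos":[0,0,0],"twist":0,"jaw":1},{"delta_pos":[0,0,0],"twist":0,"jaw":1},{"delta_pos":[0,0,0],"twist":0,"jaw":1},{"delta_pos":[0,0,0],"twist":0,"jaw":1},{"delta_pos":[0,0,0],"twist":0,"jaw":1}]' 60
```

```text
ee_pos: [0.5768, 0.3695, 0.05]
time_s: 15.35
ee_pos: [0.5765, 0.3694, 0.0497]
orientation: [[-0.981, 0.195, 0.0], [0.195, 0.981, 0.0], [-0.0, 0.0, -1.0]]
ft_force: [-0.2, 0.4, -0.3]
width: -0.0003
grasp_force: 0.0
```

```bash
python3 - <<'E'
from h import *
K=ctrl.get_calibration('wrist'); im=snap('wrist','w6'); g=im.max(2)
look('wrist',['pack_long0_mid','pack_short0_mid']); print(np.round(proj('wrist',[[.5765,.369,.064],[.461,.371,.064]])))
E
```

```text
pack_long0_mid []
pack_short0_mid [([0.47, 0.283, 0.034], 0.96), ([0.652, 0.462, 0.026], 0.24)]
[[321. 304.]
 [258. -13.]]
```

View pics/w6.png

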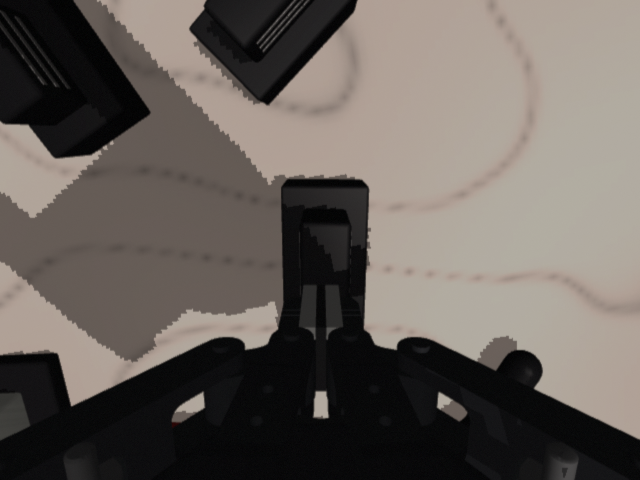

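```bash
python3 - <<'E'
from h import *
s=ctrl.get_state(); R=np.array(s['orientation']); p=np.array(s['ee_pos']); K=ctrl.get_calibration('wrist')
E_=np.array(K['extrinsics']); print('cam in tool',np.round(R.T@(E_[:3,3]-p),4), np.round(R.T@E_[:3,:3],3).tolist())
c=np.array([.5765,.369,0]); ax=-np.array([np.cos(np.radians(-11.4)),np.sin(np.radians(-11.4)),0]); ay=np.array([-ax[1],ax[0],0])
for z,l,w in((.064,.035,.01),(.034,.045,.02),(.0,.045,.02)): print(z,np.round(proj('wrist',[c+ax*l+ay*w+[0,0,z],c+ax*l-ay*w+[0,0,z],c-ax*l+[0,0,z]])).tolist())
# finger tip
print('tip',np.round(proj('wrist',[p+R@[0,0,.011],p+R@[.011,0.,.011],p+R@[.011,0,-.008]])).tolist(), [round(x,4) for x in s['qpos']])
E
```

```text
cam in tool [ 0.0673 -0.0003 -0.161 ] [[0.0, -0.965, -0.263], [1.0, 0.001, -0.001], [0.001, -0.263, 0.965]]
0.064 [[295.0, 220.0], [347.0, 220.0], [321.0, 379.0]]
0.034 [[277.0, 184.0], [366.0, 184.0], [321.0, 361.0]]
0.0 [[284.0, 176.0], [359.0, 176.0], [321.0, 328.0]]
tip [[321.0, 281.0], [322.0, 259.0], [322.0, 273.0]] [np.float64(0.4949), np.float64(0.4751), np.float64(1.3798), np.float64(0.0), np.float64(1.2867), np.float64(-0.8791)]
```

```bash
for i in 1 2 3 4; do python3 -m handwheel '[{"delta_pos":[0,0,0.2],"twist":0,"jaw":1},{"delta_pos":[0,0,0],"twist":0,"jaw":1},{"delta_pos":[0,0,0],"twist":0,"jaw":1}]' 60 |egrep 'ee_pos|ft_f|width'; done; python3 - <<'E'
import cv2
im=cv2.imread('pics/w6.png')[170:400,220:430]; cv2.imwrite('pics/c6.png',cv2.resize(cv2.convertScaleAbs(im,alpha=2.5,beta=20),None,fx=2.5,fy=2.5))
E
```

```text
ee_pos: [0.5764, 0.3693, 0.0475]
ft_force: [0.2, -1.0, -1.1]
width: -0.0002
ee_pos: [0.5769, 0.3697, 0.0465]
ft_force: [-2.4, 0.2, 5.1]
width: -0.0002
ee_pos: [0.577, 0.37, 0.0465]
ft_force: [-7.7, -2.6, 17.5]
width: -0.0002
ee_pos: [0.5773, 0.3704, 0.0465]
ft_force: [-12.7, -5.7, 28.9]
width: 0.0
```

View pics/c6.png

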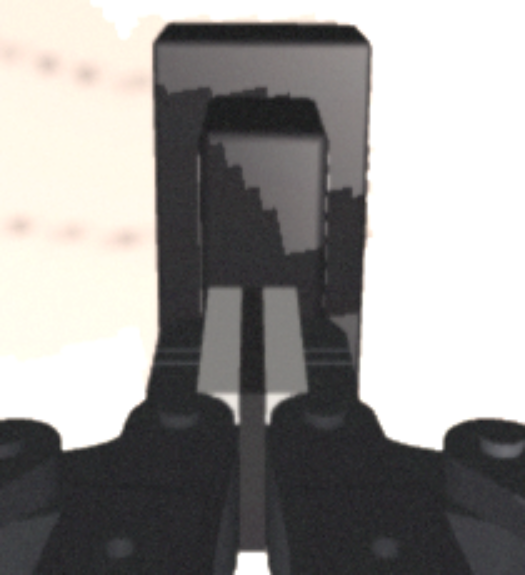

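The close-up shows the shut pads at about (321,310) lying over the rib's top. Contact came at TCP z = 0.0465, so the real fingertips are about 17 mm above the reported TCP. I'll grasp deeper and watch the force.

```bash
python3 -m handwheel '[{"delta_pos":[0,0,-2],"twist":0,"jaw":0.3},{"delta_pos":[0,0,0],"twist":0,"jaw":0.3},{"delta_pos":[0,0,0],"twist":0,"jaw":0.3},{"delta_pos":[0,0,0],"twist":0,"jaw":0.3},{"delta_pos":[0,0,0],"twist":0,"jaw":0.3}]' 60 |egrep 'ee_pos|ft_f|width';python3 -m handwheel '[{"delta_pos":[0.2,-0.1,2],"twist":0,"jaw":0.3},{"delta_pos":[0,0,1],"twist":0,"jaw":0.3},{"delta_pos":[0,0,0],"twist":0,"jaw":0.3},{"delta_pos":[0,0,0],"twist":0,"jaw":0.3},{"delta_pos":[0,0,0],"twist":0,"jaw":0.3},{"delta_pos":[0,0,0],"twist":0,"jaw":0.3}]' 60 |egrep 'ee_pos|ft_f|width'; python3 - <<'E'
from h import *
im=snap('side','s7'); s=ctrl.get_state(); R=np.array(s['orientation']); p=np.array(s['ee_pos'])
q=proj('side',[p,p+[0,0,-.011],p+[0,0,.0175],[.5765,.369,.064]]); print(np.round(q).tolist())
u,v=q[0].astype(int); x0,y0=max(u-100,0),max(v-90,0); c=im[y0:y0+180,x0:x0+200].copy()
for a in q[:3]: cv2.circle(c,(int(a[0]-x0),int(a[1]-y0)),1,(255,0,0),-1)
cv2.imwrite('pics/s7c.png',cv2.resize(c[:,:,::-1],None,fx=3,fy=3))
E
```

```text
ee_pos: [0.5758, 0.3689, 0.0601]
ft_force: [1.1, 0.8, 0.6]
width: 0.0602
ee_pos: [0.5751, 0.3691, 0.0327]
ft_force: [0.1, -0.0, 0.1]
width: 0.0596
[[204.0, 386.0], [205.0, 391.0], [202.0, 379.0], [199.0, 372.0]]
```

View pics/s7c.png

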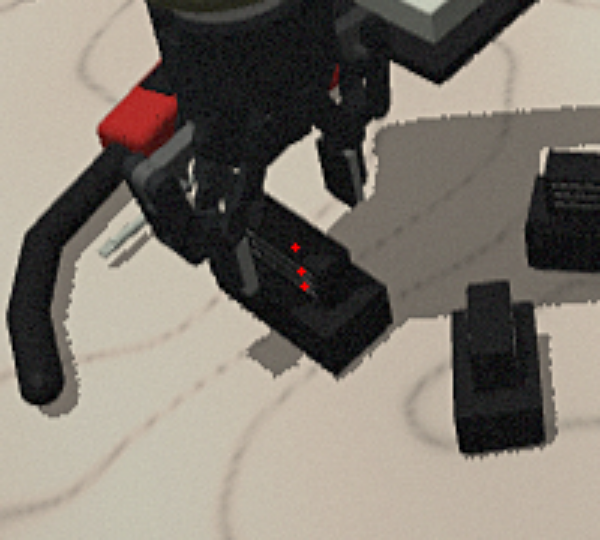

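The side view shows the tips half way down the rib, around crop (300,245), which agrees with the offset. I'll go 1 cm lower and close.

```bash
python3 -m handwheel '[{"delta_pos":[-0.1,0,1],"twist":0,"jaw":0.3},{"delta_pos":[0,0,0],"twist":0,"jaw":0.3},{"delta_pos":[0,0,0],"twist":0,"jaw":0.3},{"delta_pos":[0,0,0],"twist":0,"jaw":0.3}]' 60 |egrep 'ee_pos|ft_f|width';python3 -m handwheel '[{"delta_pos":[0,0,0],"twist":0,"jaw":1},{"delta_pos":[0,0,0],"twist":0,"jaw":1},{"delta_pos":[0,0,0],"twist":0,"jaw":1},{"delta_pos":[0,0,0],"twist":0,"jaw":1},{"delta_pos":[0,0,0],"twist":0,"jaw":1},{"delta_pos":[0,0,0],"twist":0,"jaw":1}]' 60
```

```text
ee_pos: [0.5752, 0.3685, 0.0215]
ft_force: [-0.5, -0.1, 0.2]
width: 0.0595
time_s: 18.85
ee_pos: [0.5756, 0.3688, 0.022]
orientation: [[-0.981, 0.195, 0.001], [0.195, 0.981, 0.0], [-0.0, 0.0, -1.0]]
ft_force: [0.7, 1.3, 1.1]
width: 0.0189
grasp_force: 63.3
```

```bash
python3 -m handwheel '[{"delta_pos":[0,0,-2],"twist":0,"jaw":1},{"delta_pos":[0,0,-4],"twist":0,"jaw":1},{"delta_pos":[0,0,-4],"twist":0,"jaw":1},{"delta_pos":[0,0,-4],"twist":0,"jaw":1},{"delta_pos":[0,0,-2],"twist":5,"jaw":1},{"delta_pos":[0,0,0],"twist":5,"jaw":1},{"delta_pos":[0,0,0],"twist":5.2,"jaw":1},{"delta_pos":[0,0,0],"twist":0,"jaw":1}]' 60; python3 - <<'E'
from h import *
go(.615,-.304,.18,63.4)
E
```

```text
time_s: 19.65
ee_pos: [0.575, 0.3683, 0.1811]
orientation: [[-0.894, 0.447, -0.001], [0.447, 0.894, -0.001], [0.001, -0.001, -1.0]]
ft_force: [0.1, 1.1, -2.8]
width: 0.0189
grasp_force: 64.6
t 19.6 at [0.575, 0.3683, 0.1811] yaw 63.4 -> twist 0.0, then cm [-33.68, -58.32, 0.11] F [0.1, 1.1, -2.8] w 0.019 g 64.6
```

```bash
python3 -m handwheel '[{"delta_pos":[-2.3,-3.9,0],"twist":0,"jaw":1},{"delta_pos":[-2.3,-3.9,0],"twist":0,"jaw":1},{"delta_pos":[-2.3,-3.9,0],"twist":0,"jaw":1},{"delta_pos":[-2.3,-3.9,0],"twist":0,"jaw":1},{"delta_pos":[-2.3,-3.9,0],"twist":0,"jaw":1},{"delta_pos":[-2.3,-3.9,0],"twist":0,"jaw":1},{"delta_pos":[-2.3,-3.9,0],"twist":0,"jaw":1},{"delta_pos":[-2.3,-3.9,0],"twist":0,"jaw":1}]' >/dev/null; python3 -m handwheel '[{"delta_pos":[-2.3,-3.9,0],"twist":0,"jaw":1},{"delta_pos":[-2.3,-3.9,0],"twist":0,"jaw":1},{"delta_pos":[-2.3,-3.9,0],"twist":0,"jaw":1},{"delta_pos":[-2.3,-3.9,0],"twist":0,"jaw":1},{"delta_pos":[-2.3,-3.9,0],"twist":0,"jaw":1},{"delta_pos":[-2.3,-3.9,0],"twist":0,"jaw":1},{"delta_pos":[0,0,0],"twist":0,"jaw":1},{"delta_pos":[0,0,0],"twist":0,"jaw":1}]' >/dev/null;  python3 -m handwheel '[{"delta_pos":[0,0,0],"twist":0,"jaw":1},{"delta_pos":[0,0,0],"twist":0,"jaw":1},{"delta_pos":[0,0,0],"twist":0,"jaw":1},{"delta_pos":[0,0,0],"twist":0,"jaw":1},{"delta_pos":[0,0,0],"twist":0,"jaw":1}]'; python3 - <<'E'
from h import *
K=ctrl.get_calibration('wrist'); im=snap('wrist','w8'); g=im.max(2)
go(.585,-.165,.18,63.4)
for p in([.5847,-.1647,.05],[.5516,-.2309,.05],[.5184,-.297,.05],[.4853,-.3632,.05]):
    u=proj('wrist',[p])[0]
    try: print(np.round(u),rect(g<70,'wrist',.05,u,K))
    except Exception as e: print(u,e)
E
```

```text
time_s: 21.75
ee_pos: [0.6204, -0.2632, 0.1819]
orientation: [[-0.896, 0.445, 0.0], [0.445, 0.896, -0.0], [-0.0, -0.0, -1.0]]
ft_force: [-0.2, -0.4, -2.9]
width: 0.019
grasp_force: 64.5
t 21.8 at [0.6203, -0.2633, 0.1819] yaw 63.6 -> twist 0.2, then cm [7.56, 7.21, 0.19] F [-0.9, -0.8, -2.8] w 0.019 g 64.5
[423. 120.] ([585.8, -166.1], -26.9, 93.2, 43.5)
[319. 119.] ([552.5, -232.2], -26.4, 63.0, 43.7)
[216. 119.] ([519.5, -298.1], -27.0, 94.8, 44.5)
[112. 119.] ([485.5, -365.0], -26.5, 65.0, 45.1)
```

View pics/w8.png

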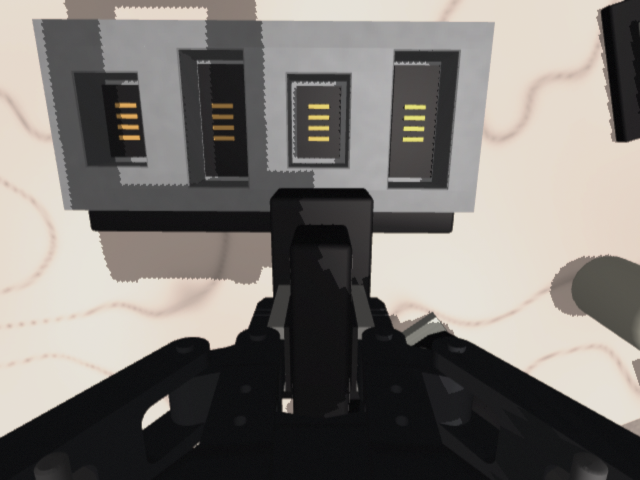

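The wrist view shows the four empty bays at (112..423,120) and the pack held straight at (321,230). The bay centres agree with the top camera to 1.5 mm.

```bash
python3 -m handwheel '[{"delta_pos":[2.5,2.4,0],"twist":0.2,"jaw":1},{"delta_pos":[2.5,2.4,0],"twist":0,"jaw":1},{"delta_pos":[2.6,2.4,3],"twist":0,"jaw":1},{"delta_pos":[0,0,3],"twist":0,"jaw":1},{"delta_pos":[0,0,2],"twist":0,"jaw":1},{"delta_pos":[0,0,0],"twist":0,"jaw":1},{"delta_pos":[0,0,0],"twist":0,"jaw":1},{"delta_pos":[0,0,0],"twist":0,"jaw":1}]' >/dev/null;  python3 -m handwheel '[{"delta_pos":[0,0,0],"twist":0,"jaw":1},{"delta_pos":[0,0,0],"twist":0,"jaw":1},{"delta_pos":[0,0,0],"twist":0,"jaw":1},{"delta_pos":[0,0,0],"twist":0,"jaw":1},{"delta_pos":[0,0,0],"twist":0,"jaw":1}]' >/dev/null; python3 - <<'E'
from h import *
s=ctrl.get_state(); R=np.array(s['orientation']); p=np.array(s['ee_pos'])
print('w8 block far edge pred v', 'at tool', end=' ')
go(.5856,-.166,.09,63.3)
E
```

```text
w8 block far edge pred v at tool t 23.1 at [0.5845, -0.1653, 0.1017] yaw 63.3 -> twist 0.0, then cm [-0.13, -0.01, 1.17] F [-0.5, -0.2, -2.0] w 0.019 g 64.6
```

```bash
python3 -m handwheel '[{"delta_pos":[-0.1,0,1.2],"twist":0,"jaw":1},{"delta_pos":[0,0,1],"twist":0,"jaw":1},{"delta_pos":[0,0,0],"twist":0,"jaw":1},{"delta_pos":[0,0,0],"twist":0,"jaw":1},{"delta_pos":[0,0,0],"twist":0,"jaw":1}]' |egrep 'ee_pos|ft_f|width'; for i in 1 ; do python3 -m handwheel '[{"delta_pos":[0,0,1],"twist":0,"jaw":1},{"delta_pos":[0,0,0.5],"twist":0,"jaw":1},{"delta_pos":[0,0,0.5],"twist":0,"jaw":1},{"delta_pos":[0,0,0],"twist":0,"jaw":1},{"delta_pos":[0,0,0],"twist":0,"jaw":1}]'|egrep 'ee_pos|ft_f|width'; done
```

```text
ee_pos: [0.5855, -0.1658, 0.0798]
ft_force: [-0.4, 0.4, -2.6]
width: 0.0186
ee_pos: [0.5852, -0.1657, 0.0594]
ft_force: [-0.2, -0.1, -3.2]
width: 0.0188
```

```bash
for i in 1 2 3; do python3 -m handwheel '[{"delta_pos":[0,0,0.3],"twist":0,"jaw":1},{"delta_pos":[0,0,0.3],"twist":0,"jaw":1},{"delta_pos":[0,0,0.2],"twist":0,"jaw":1},{"delta_pos":[0,0,0],"twist":0,"jaw":1},{"delta_pos":[0,0,0],"twist":0,"jaw":1}]'|egrep 'ee_pos|ft_f|width'; done
```

```text
ee_pos: [0.5853, -0.1658, 0.0516]
ft_force: [0.7, 0.4, -2.7]
width: 0.0192
ee_pos: [0.5857, -0.1659, 0.0444]
ft_force: [-2.9, 1.8, 4.5]
width: 0.0188
ee_pos: [0.586, -0.1659, 0.0376]
ft_force: [-5.9, 3.2, 14.9]
width: 0.0189
```

```bash
for i in 1 2; do python3 -m handwheel '[{"delta_pos":[0,0,0.2],"twist":0,"jaw":1},{"delta_pos":[0,0,0],"twist":0,"jaw":1},{"delta_pos":[0,0,0],"twist":0,"jaw":1}]'|egrep 'ee_pos|ft_f|width'; done
```

```text
ee_pos: [0.5862, -0.166, 0.0374]
ft_force: [-12.6, 5.2, 28.1]
width: 0.0187
ee_pos: [0.5871, -0.166, 0.0371]
ft_force: [-17.2, 7.4, 37.8]
width: 0.019
```

```bash
python3 -m handwheel '[{"delta_pos":[0,0,-0.4],"twist":0,"jaw":1},{"delta_pos":[0,0,0],"twist":0,"jaw":0.3},{"delta_pos":[0,0,0],"twist":0,"jaw":0.3},{"delta_pos":[0,0,0],"twist":0,"jaw":0.3},{"delta_pos":[0,0,0],"twist":0,"jaw":0.3},{"delta_pos":[0,0,-2],"twist":0,"jaw":0.3},{"delta_pos":[0,0,-4],"twist":0,"jaw":0.3},{"delta_pos":[0,0,-4],"twist":0,"jaw":0.3}]' |egrep 'ee_pos|ft_f|width'; python3 -m handwheel '[{"delta_pos":[0,0,-4],"twist":7,"jaw":0.3},{"delta_pos":[0,0,-2],"twist":7,"jaw":0.3},{"delta_pos":[0,0,0],"twist":7,"jaw":0.3},{"delta_pos":[0,0,0],"twist":8,"jaw":0.3},{"delta_pos":[0,0,0],"twist":0,"jaw":0.3}]'|egrep 'ee_pos|ft_f|width'; python3 - <<'E'
from h import *
go(.505,.305,.2,34)
E
```

```text
ee_pos: [0.5842, -0.1654, 0.1352]
ft_force: [0.1, 0.8, 0.7]
width: 0.0597
ee_pos: [0.5853, -0.1658, 0.1955]
ft_force: [0.1, 0.7, -0.3]
width: 0.0594
t 27.5 at [0.5853, -0.1658, 0.1955] yaw 34.2 -> twist 0.2, then cm [43.52, 19.67, -0.45] F [0.1, 0.7, -0.3] w 0.059 g 0.0
```

```bash
python3 -m handwheel '[{"delta_pos":[4.3,1.95,0],"twist":0,"jaw":0.3},{"delta_pos":[4.3,1.95,0],"twist":0,"jaw":0.3},{"delta_pos":[4.3,1.95,0],"twist":0,"jaw":0.3},{"delta_pos":[4.3,1.95,0],"twist":0,"jaw":0.3},{"delta_pos":[4.3,1.95,0],"twist":0,"jaw":0.3},{"delta_pos":[4.3,1.95,0],"twist":0,"jaw":0.3},{"delta_pos":[4.3,1.95,0],"twist":0,"jaw":0.3},{"delta_pos":[4.3,1.95,0],"twist":0,"jaw":0.3}]' >/dev/null; python3 -m handwheel '[{"delta_pos":[4.3,1.95,0],"twist":0,"jaw":0.3},{"delta_pos":[4.3,1.95,0],"twist":0,"jaw":0.3},{"delta_pos":[0,0,0],"twist":0,"jaw":0.3},{"delta_pos":[0,0,0],"twist":0,"jaw":0.3},{"delta_pos":[0,0,0],"twist":0,"jaw":0.3},{"delta_pos":[0,0,0],"twist":0,"jaw":0.3},{"delta_pos":[0,0,0],"twist":0,"jaw":0.3}]' >/dev/null; python3 - <<'E'
from h import *
K=ctrl.get_calibration('wrist'); im=snap('wrist','w9'); g=im.max(2)
look('wrist',['pack_short0_mid','pack_long0_mid','hood_mid'])
for p in([.461,.3706,.05],[.4649,.2734,.05]):
    u=proj('wrist',[p])[0]; print(np.round(u),rect(g<75,'wrist',.034,u,K))
go(.4609,.3706,.12,34)
E
```

```text
pack_short0_mid [([0.459, 0.276, 0.034], 0.58)]
pack_long0_mid []
hood_mid [([0.44, 0.129, 0.052], 0.77)]
[328. 108.] ([459.3, 370.9], -55.7, 60.7, 42.4)
[263. 217.] ([463.3, 274.3], 20.2, 60.3, 44.4)
t 29.2 at [0.5042, 0.2988, 0.1958] yaw 34.3 -> twist 0.3, then cm [8.38, 0.42, 7.58] F [0.3, 0.2, -0.4] w 0.060 g 0.0
```

```bash
python3 -m handwheel '[{"delta_pos":[4.2,0.2,0],"twist":0.3,"jaw":0.3},{"delta_pos":[4.2,0.2,3],"twist":0,"jaw":0.3},{"delta_pos":[0,0,4],"twist":0,"jaw":0.3},{"delta_pos":[0,0,3],"twist":0,"jaw":0.3},{"delta_pos":[0,0,0],"twist":0,"jaw":0.3},{"delta_pos":[0,0,0],"twist":0,"jaw":0.3},{"delta_pos":[0,0,0],"twist":0,"jaw":0.3},{"delta_pos":[0,0,0],"twist":0,"jaw":0.3}]' >/dev/null; python3 -m handwheel '[{"delta_pos":[0,0,0],"twist":0,"jaw":0.3},{"delta_pos":[0,0,0],"twist":0,"jaw":0.3},{"delta_pos":[0,0,0],"twist":0,"jaw":0.3},{"delta_pos":[0,0,0],"twist":0,"jaw":0.3}]' >/dev/null;  python3 - <<'E'
from h import *
go(.4602,.3707,.022,34)
E
```

```text
t 30.4 at [0.4608, 0.3699, 0.0968] yaw 34.0 -> twist 0.0, then cm [0.1, -0.01, 7.48] F [-0.8, 0.2, -0.1] w 0.060 g 0.0
```

```bash
python3 -m handwheel '[{"delta_pos":[0.1,0,3],"twist":0,"jaw":0.3},{"delta_pos":[0,0,2.5],"twist":0,"jaw":0.3},{"delta_pos":[0,0,1.5],"twist":0,"jaw":0.3},{"delta_pos":[0,0,0.4],"twist":0,"jaw":0.3},{"delta_pos":[0,0,0],"twist":0,"jaw":0.3},{"delta_pos":[0,0,0],"twist":0,"jaw":0.3},{"delta_pos":[0,0,0],"twist":0,"jaw":0.3},{"delta_pos":[0,0,0],"twist":0,"jaw":0.3}]' |egrep 'ee_pos|ft_f'; python3 -m handwheel '[{"delta_pos":[0,0,0],"twist":0,"jaw":1},{"delta_pos":[0,0,0],"twist":0,"jaw":1},{"delta_pos":[0,0,0],"twist":0,"jaw":1},{"delta_pos":[0,0,0],"twist":0,"jaw":1},{"delta_pos":[0,0,0],"twist":0,"jaw":1},{"delta_pos":[0,0,0],"twist":0,"jaw":1},{"delta_pos":[0,0,0],"twist":0,"jaw":1}]' 60
```

```text
ee_pos: [0.461, 0.3713, 0.0239]
ft_force: [0.2, 0.2, -0.0]
time_s: 31.9
ee_pos: [0.4604, 0.3708, 0.0229]
orientation: [[-0.56, 0.829, 0.0], [0.829, 0.56, 0.0], [-0.0, 0.0, -1.0]]
ft_force: [0.5, -0.9, 4.0]
width: 0.0191
grasp_force: 60.9
```

```bash
python3 -m handwheel '[{"delta_pos":[0,0,-2],"twist":0,"jaw":1},{"delta_pos":[0,0,-4],"twist":0,"jaw":1},{"delta_pos":[0,0,-4],"twist":0,"jaw":1},{"delta_pos":[0,0,-4],"twist":0,"jaw":1},{"delta_pos":[0,0,-2],"twist":-7.4,"jaw":1},{"delta_pos":[0,0,0],"twist":-7.3,"jaw":1},{"delta_pos":[0,0,0],"twist":-7.3,"jaw":1},{"delta_pos":[0,0,0],"twist":-7.3,"jaw":1}]' |egrep 'width|grasp'; python3 - <<'E'
from h import *
go(.552,-.232,.18,63.3)
E
```

```text
width: 0.0187
grasp_force: 60.2
t 32.7 at [0.4598, 0.3705, 0.182] yaw 63.6 -> twist 0.3, then cm [-35.31, -49.69, 0.2] F [0.6, 0.8, -2.5] w 0.019 g 60.2
```

```bash
python3 -m handwheel '[{"delta_pos":[-2.5,-3.55,0],"twist":0.3,"jaw":1},{"delta_pos":[-2.5,-3.55,0],"twist":0,"jaw":1},{"delta_pos":[-2.5,-3.55,0],"twist":0,"jaw":1},{"delta_pos":[-2.5,-3.55,0],"twist":0,"jaw":1},{"delta_pos":[-2.5,-3.55,0],"twist":0,"jaw":1},{"delta_pos":[-2.5,-3.55,0],"twist":0,"jaw":1},{"delta_pos":[-2.5,-3.55,0],"twist":0,"jaw":1},{"delta_pos":[-2.5,-3.55,0],"twist":0,"jaw":1}]' |egrep 'width|grasp';python3 -m handwheel '[{"delta_pos":[-2.5,-3.55,0],"twist":0,"jaw":1},{"delta_pos":[-2.5,-3.55,0],"twist":0,"jaw":1},{"delta_pos":[-2.5,-3.55,0],"twist":0,"jaw":1},{"delta_pos":[-2.5,-3.55,0],"twist":0,"jaw":1},{"delta_pos":[-2.5,-3.55,0],"twist":0,"jaw":1},{"delta_pos":[-2.5,-3.55,0],"twist":0,"jaw":1},{"delta_pos":[0,0,0],"twist":0,"jaw":1},{"delta_pos":[0,0,0],"twist":0,"jaw":1}]' |egrep 'width|grasp'; python3 -m handwheel '[{"delta_pos":[0,0,0],"twist":0,"jaw":1},{"delta_pos":[0,0,0],"twist":0,"jaw":1},{"delta_pos":[0,0,0],"twist":0,"jaw":1},{"delta_pos":[0,0,0],"twist":0,"jaw":1}]' >/dev/null; python3 - <<'E'
from h import *
go(.552,-.232,.10,63.3)
E
```

```text
width: 0.0189
grasp_force: 60.3
width: 0.0186
grasp_force: 60.4
t 34.7 at [0.5471, -0.2301, 0.1829] yaw 63.1 -> twist -0.2, then cm [-0.52, 0.05, 8.29] F [-0.7, -0.6, -1.9] w 0.019 g 60.4
```

```bash
python3 -m handwheel '[{"delta_pos":[-0.5,0,4],"twist":-0.2,"jaw":1},{"delta_pos":[0,0,4],"twist":0,"jaw":1},{"delta_pos":[0,0,1.5],"twist":0,"jaw":1},{"delta_pos":[0,0,0],"twist":0,"jaw":1},{"delta_pos":[0,0,0],"twist":0,"jaw":1},{"delta_pos":[0,0,0],"twist":0,"jaw":1},{"delta_pos":[0,0,0],"twist":0,"jaw":1},{"delta_pos":[0,0,0],"twist":0,"jaw":1}]' >/dev/null; python3 -m handwheel '[{"delta_pos":[0,0,0],"twist":0,"jaw":1},{"delta_pos":[0,0,0],"twist":0,"jaw":1},{"delta_pos":[0,0,0],"twist":0,"jaw":1},{"delta_pos":[0,0,0],"twist":0,"jaw":1}]' >/dev/null; python3 - <<'E'
from h import *
go(.5523,-.232,.08,63.3)
E
```

```text
t 35.9 at [0.5513, -0.2332, 0.0876] yaw 63.2 -> twist -0.1, then cm [-0.04, 0.15, 0.76] F [0.5, 0.3, -2.6] w 0.019 g 60.4
```

```bash
python3 -m handwheel '[{"delta_pos":[0,0.15,0.8],"twist":0,"jaw":1},{"delta_pos":[0,0,0],"twist":0,"jaw":1},{"delta_pos":[0,0,0],"twist":0,"jaw":1},{"delta_pos":[0,0,0],"twist":0,"jaw":1},{"delta_pos":[0,0,0],"twist":0,"jaw":1}]' |egrep 'ee_pos|ft_f|width'; python3 -m handwheel '[{"delta_pos":[0,0,1],"twist":0,"jaw":1},{"delta_pos":[0,0,0.5],"twist":0,"jaw":1},{"delta_pos":[0,0,0.5],"twist":0,"jaw":1},{"delta_pos":[0,0,0],"twist":0,"jaw":1},{"delta_pos":[0,0,0],"twist":0,"jaw":1}]'|egrep 'ee_pos|ft_f|width'
```

```text
ee_pos: [0.5522, -0.2319, 0.0798]
ft_force: [0.2, -0.3, -1.3]
width: 0.0191
ee_pos: [0.5526, -0.2322, 0.0591]
ft_force: [5.6, -2.1, -5.6]
width: 0.0189
```

```bash
for i in 1 2 3; do python3 -m handwheel '[{"delta_pos":[0,0,0.3],"twist":0,"jaw":1},{"delta_pos":[0,0,0.3],"twist":0,"jaw":1},{"delta_pos":[0,0,0.2],"twist":0,"jaw":1},{"delta_pos":[0,0,0],"twist":0,"jaw":1},{"delta_pos":[0,0,0],"twist":0,"jaw":1}]'|egrep 'ee_pos|ft_f|width'; done
```

```text
ee_pos: [0.5528, -0.2323, 0.0517]
ft_force: [5.6, -2.6, -1.8]
width: 0.019
ee_pos: [0.553, -0.2323, 0.0446]
ft_force: [3.3, -1.5, 4.8]
width: 0.0189
ee_pos: [0.5532, -0.2324, 0.0385]
ft_force: [-2.7, 1.7, 19.4]
width: 0.0189
```

```bash
for i in 1 2; do python3 -m handwheel '[{"delta_pos":[0,0,0.2],"twist":0,"jaw":1},{"delta_pos":[0,0,0],"twist":0,"jaw":1},{"delta_pos":[0,0,0],"twist":0,"jaw":1}]'|egrep 'ee_pos|ft_f|width'; done;  python3 -m handwheel '[{"delta_pos":[0,0,-0.4],"twist":0,"jaw":1},{"delta_pos":[0,0,0],"twist":0,"jaw":0.3},{"delta_pos":[0,0,0],"twist":0,"jaw":0.3},{"delta_pos":[0,0,0],"twist":0,"jaw":0.3},{"delta_pos":[0,0,0],"twist":0,"jaw":0.3},{"delta_pos":[0,0,-2],"twist":0,"jaw":0.3},{"delta_pos":[0,0,-4],"twist":0,"jaw":0.3},{"delta_pos":[0,0,-4],"twist":0,"jaw":0.3}]' |egrep 'ee_pos|ft_f|width';  python3 - <<'E'
from h import *
go(.464,.274,.2,110)
go(.464,.274,.2,-70)
print(ctrl.get_state()['qpos'])
E
```

```text
ee_pos: [0.5535, -0.2325, 0.0383]
ft_force: [-10.4, 6.0, 33.0]
width: 0.0188
ee_pos: [0.5543, -0.2325, 0.0379]
ft_force: [-12.5, 7.9, 43.9]
width: 0.0186
ee_pos: [0.5507, -0.2312, 0.135]
ft_force: [1.1, 0.6, 0.0]
width: 0.06
t 39.8 at [0.5507, -0.2312, 0.135] yaw 63.2 -> twist -46.8, then cm [-9.13, 50.44, -6.5] F [1.1, 0.6, 0.0] w 0.060 g 0.0
t 39.8 at [0.5507, -0.2312, 0.135] yaw 63.2 -> twist -46.8, then cm [-9.13, 50.44, -6.5] F [1.1, 0.6, 0.0] w 0.060 g 0.0
[-4.83344634e-01  1.75660712e-01  1.58351037e+00 -4.43691482e-05
  1.38631558e+00 -1.58670199e+00]
```

```bash
python3 -m handwheel '[{"delta_pos":[0,0,-4],"twist":0,"jaw":0.3},{"delta_pos":[2.1,3.9,-2.5],"twist":0,"jaw":0.3},{"delta_pos":[2.1,3.9,0],"twist":0,"jaw":0.3},{"delta_pos":[2.1,3.9,0],"twist":0,"jaw":0.3},{"delta_pos":[2.1,3.9,0],"twist":0,"jaw":0.3},{"delta_pos":[2.1,3.9,0],"twist":0,"jaw":0.3},{"delta_pos":[2.1,3.9,0],"twist":0,"jaw":0.3},{"delta_pos":[2.1,3.9,0],"twist":0,"jaw":0.3}]' >/dev/null; python3 -m handwheel '[{"delta_pos":[2.1,3.9,0],"twist":0,"jaw":0.3},{"delta_pos":[2.1,3.9,0],"twist":0,"jaw":0.3},{"delta_pos":[2.1,3.9,0],"twist":0,"jaw":0.3},{"delta_pos":[2.1,3.9,0],"twist":0,"jaw":0.3},{"delta_pos":[2.1,3.9,0],"twist":0,"jaw":0.3},{"delta_pos":[0,0,0],"twist":-8,"jaw":0.3},{"delta_pos":[0,0,0],"twist":-8,"jaw":0.3},{"delta_pos":[0,0,0],"twist":-8,"jaw":0.3}]' >/dev/null;python3 -m handwheel '[{"delta_pos":[0,0,0],"twist":-8,"jaw":0.3},{"delta_pos":[0,0,0],"twist":-8,"jaw":0.3},{"delta_pos":[0,0,0],"twist":-7,"jaw":0.3},{"delta_pos":[0,0,0],"twist":0,"jaw":0.3},{"delta_pos":[0,0,0],"twist":0,"jaw":0.3},{"delta_pos":[0,0,0],"twist":0,"jaw":0.3},{"delta_pos":[0,0,0],"twist":0,"jaw":0.3}]' >/dev/null; python3 - <<'E'
from h import *
K=ctrl.get_calibration('wrist'); im=snap('wrist','w10'); g=im.max(2)
look('wrist',['pack_short0_mid','hood_mid'])
u=proj('wrist',[[.464,.274,.05]])[0]; print(np.round(u),rect(g<75,'wrist',.034,u,K))
go(.464,.274,.1,110.3)
E
```

```text
pack_short0_mid [([0.46, 0.272, 0.034], 0.56)]
hood_mid [([0.474, 0.113, 0.051], 0.67)]
[324. 118.] ([463.9, 272.3], 20.1, 59.4, 40.1)
t 42.2 at [0.5379, 0.2987, 0.2002] yaw 110.2 -> twist -0.1, then cm [7.79, 0.25, 10.02] F [-0.6, 0.5, 0.8] w 0.060 g 0.0
```

```bash
python3 -m handwheel '[{"delta_pos":[3.9,0.1,0],"twist":0,"jaw":0.3},{"delta_pos":[3.9,0.1,2],"twist":0,"jaw":0.3},{"delta_pos":[0,0,4],"twist":0,"jaw":0.3},{"delta_pos":[0,0,4],"twist":0,"jaw":0.3},{"delta_pos":[0,0,0],"twist":0,"jaw":0.3},{"delta_pos":[0,0,0],"twist":0,"jaw":0.3},{"delta_pos":[0,0,0],"twist":0,"jaw":0.3},{"delta_pos":[0,0,0],"twist":0,"jaw":0.3}]' >/dev/null; python3 -m handwheel '[{"delta_pos":[0,0,0],"twist":0,"jaw":0.3},{"delta_pos":[0,0,0],"twist":0,"jaw":0.3},{"delta_pos":[0,0,0],"twist":0,"jaw":0.3},{"delta_pos":[0,0,0],"twist":0,"jaw":0.3}]' >/dev/null;  python3 - <<'E'
from h import *
go(.464,.2732,.022,110.2)
E
```

```text
t 43.5 at [0.4641, 0.2737, 0.1004] yaw 110.2 -> twist 0.0, then cm [0.03, -0.04, 7.84] F [-0.9, -0.1, 1.1] w 0.060 g 0.0
```

```bash
python3 -m handwheel '[{"delta_pos":[0,0,3],"twist":0,"jaw":0.3},{"delta_pos":[0,0,2.5],"twist":0,"jaw":0.3},{"delta_pos":[0,0,1.5],"twist":0,"jaw":0.3},{"delta_pos":[0,0,0.7],"twist":0,"jaw":0.3},{"delta_pos":[0,0,0],"twist":0,"jaw":0.3},{"delta_pos":[0,0,0],"twist":0,"jaw":0.3},{"delta_pos":[0,0,0],"twist":0,"jaw":0.3},{"delta_pos":[0,0,0],"twist":0,"jaw":0.3}]' |egrep 'ee_pos|ft_f'; python3 -m handwheel '[{"delta_pos":[0,0,0],"twist":0,"jaw":1},{"delta_pos":[0,0,0],"twist":0,"jaw":1},{"delta_pos":[0,0,0],"twist":0,"jaw":1},{"delta_pos":[0,0,0],"twist":0,"jaw":1},{"delta_pos":[0,0,0],"twist":0,"jaw":1},{"delta_pos":[0,0,0],"twist":0,"jaw":1},{"delta_pos":[0,0,0],"twist":0,"jaw":1}]' 60;  python3 -m handwheel '[{"delta_pos":[0,0,-2],"twist":0,"jaw":1},{"delta_pos":[0,0,-4],"twist":0,"jaw":1},{"delta_pos":[0,0,-4],"twist":0,"jaw":1},{"delta_pos":[0,0,-4],"twist":0,"jaw":1},{"delta_pos":[0,0,-2],"twist":0,"jaw":1}]' |egrep 'width|grasp'; python3 - <<'E'
from h import *
s=ctrl.get_state(); R=np.array(s['orientation']); print(np.round((np.array([.4854,-.3645,.182])-s['ee_pos'])@R*100,2))
E
```

```text
ee_pos: [0.4649, 0.2741, 0.0244]
ft_force: [0.8, 0.3, 0.4]
time_s: 44.95
ee_pos: [0.4642, 0.2737, 0.0235]
orientation: [[-0.938, -0.346, 0.0], [-0.346, 0.938, 0.0], [-0.0, 0.0, -1.0]]
ft_force: [0.1, -1.5, 4.9]
width: 0.0188
grasp_force: 59.2
width: 0.0189
grasp_force: 59.4
[ 20.19 -60.64   0.36]
```

```bash
python3 -m handwheel '[{"delta_pos":[1.4,-4.3,0],"twist":0,"jaw":1},{"delta_pos":[1.4,-4.3,0],"twist":0,"jaw":1},{"delta_pos":[1.4,-4.3,0],"twist":0,"jaw":1},{"delta_pos":[1.4,-4.3,0],"twist":0,"jaw":1},{"delta_pos":[1.4,-4.3,0],"twist":0,"jaw":1},{"delta_pos":[1.4,-4.3,0],"twist":0,"jaw":1},{"delta_pos":[1.4,-4.3,0],"twist":0,"jaw":1}]' |egrep 'width|grasp';python3 -m handwheel '[{"delta_pos":[1.4,-4.3,0],"twist":0,"jaw":1},{"delta_pos":[1.4,-4.3,0],"twist":0,"jaw":1},{"delta_pos":[1.5,-4.3,0],"twist":0,"jaw":1},{"delta_pos":[1.5,-4.3,0],"twist":0,"jaw":1},{"delta_pos":[1.5,-4.3,0],"twist":0,"jaw":1},{"delta_pos":[1.5,-4.3,0],"twist":0,"jaw":1},{"delta_pos":[1.5,-4.3,0],"twist":0,"jaw":1}]' |egrep 'width|grasp';python3 -m handwheel '[{"delta_pos":[0,0,0],"twist":8,"jaw":1},{"delta_pos":[0,0,0],"twist":8,"jaw":1},{"delta_pos":[0,0,0],"twist":8,"jaw":1},{"delta_pos":[0,0,0],"twist":8,"jaw":1},{"delta_pos":[0,0,0],"twist":8,"jaw":1},{"delta_pos":[0,0,0],"twist":7,"jaw":1},{"delta_pos":[0,0,0],"twist":0,"jaw":1},{"delta_pos":[0,0,0],"twist":0,"jaw":1}]' |egrep 'width|grasp'; python3 - <<'E'
from h import *
s=ctrl.get_state(); R=np.array(s['orientation']); print(np.round((np.array([.4856,-.3645,.1])-s['ee_pos'])@R*100,2),np.degrees(np.arctan2(R[1,1],R[0,1])),s['ee_pos'])
E
```

```text
width: 0.0185
grasp_force: 59.5
width: 0.0186
grasp_force: 59.5
width: 0.0188
grasp_force: 60.2
[-0.41 -0.27  8.23] 63.43797255286118 [ 0.48321505 -0.36037844  0.18234524]
```

```bash
python3 -m handwheel '[{"delta_pos":[-0.45,-0.25,4],"twist":0,"jaw":1},{"delta_pos":[0,0,4],"twist":0,"jaw":1},{"delta_pos":[0,0,1.5],"twist":0,"jaw":1},{"delta_pos":[0,0,0],"twist":0,"jaw":1},{"delta_pos":[0,0,0],"twist":0,"jaw":1},{"delta_pos":[0,0,0],"twist":0,"jaw":1},{"delta_pos":[0,0,0],"twist":0,"jaw":1},{"delta_pos":[0,0,0],"twist":0,"jaw":1}]' >/dev/null; python3 -m handwheel '[{"delta_pos":[0,0,0],"twist":0,"jaw":1},{"delta_pos":[0,0,0],"twist":0,"jaw":1},{"delta_pos":[0,0,0],"twist":0,"jaw":1},{"delta_pos":[0,0,0],"twist":0,"jaw":1}]' >/dev/null; python3 - <<'E'
from h import *
s=ctrl.get_state(); R=np.array(s['orientation']); print(np.round((np.array([.4859,-.3646,.08])-s['ee_pos'])@R*100,2),np.degrees(np.arctan2(R[1,1],R[0,1])),s['ee_pos'],s['width'])
E
```

```text
[0.06 0.01 0.81] 63.22619551638169 [ 0.48637039 -0.36494416  0.08814747] 0.01856283354823932
```

```bash
python3 -m handwheel '[{"delta_pos":[0,0,0.8],"twist":0,"jaw":1},{"delta_pos":[0,0,0],"twist":0,"jaw":1},{"delta_pos":[0,0,0],"twist":0,"jaw":1},{"delta_pos":[0,0,0],"twist":0,"jaw":1},{"delta_pos":[0,0,0],"twist":0,"jaw":1}]' |egrep 'ee_pos|ft_f|width'; python3 -m handwheel '[{"delta_pos":[0,0,1],"twist":0,"jaw":1},{"delta_pos":[0,0,0.5],"twist":0,"jaw":1},{"delta_pos":[0,0,0.5],"twist":0,"jaw":1},{"delta_pos":[0,0,0],"twist":0,"jaw":1},{"delta_pos":[0,0,0],"twist":0,"jaw":1}]'|egrep 'ee_pos|ft_f|width'
```

```text
ee_pos: [0.4865, -0.3651, 0.0804]
ft_force: [0.0, 0.0, -2.9]
width: 0.019
ee_pos: [0.4863, -0.3648, 0.0599]
ft_force: [0.1, 0.0, -3.6]
width: 0.0187
```

```bash
for i in 1 2 3; do python3 -m handwheel '[{"delta_pos":[0,0,0.3],"twist":0,"jaw":1},{"delta_pos":[0,0,0.3],"twist":0,"jaw":1},{"delta_pos":[0,0,0.2],"twist":0,"jaw":1},{"delta_pos":[0,0,0],"twist":0,"jaw":1},{"delta_pos":[0,0,0],"twist":0,"jaw":1}]'|egrep 'ee_pos|ft_f|width'; done
```

```text
ee_pos: [0.4864, -0.3649, 0.0522]
ft_force: [0.1, -0.4, -2.7]
width: 0.0191
ee_pos: [0.4868, -0.3654, 0.0451]
ft_force: [-2.9, 0.2, 5.4]
width: 0.0189
ee_pos: [0.4871, -0.3656, 0.0392]
ft_force: [-7.6, 5.7, 21.7]
width: 0.0189
```

```bash
for i in 1 2; do python3 -m handwheel '[{"delta_pos":[0,0,0.2],"twist":0,"jaw":1},{"delta_pos":[0,0,0],"twist":0,"jaw":1},{"delta_pos":[0,0,0],"twist":0,"jaw":1}]'|egrep 'ee_pos|ft_f|width'; done;  python3 -m handwheel '[{"delta_pos":[0,0,-0.4],"twist":0,"jaw":1},{"delta_pos":[0,0,0],"twist":0,"jaw":0.3},{"delta_pos":[0,0,0],"twist":0,"jaw":0.3},{"delta_pos":[0,0,0],"twist":0,"jaw":0.3},{"delta_pos":[0,0,0],"twist":0,"jaw":0.3},{"delta_pos":[0,0,-2],"twist":0,"jaw":0.3},{"delta_pos":[0,0,-4],"twist":0,"jaw":0.3},{"delta_pos":[0,0,-4],"twist":0,"jaw":0.3}]' |egrep 'ee_pos|ft_f|width'; python3 -m handwheel '[{"delta_pos":[-3,4,-4],"twist":0,"jaw":1},{"delta_pos":[-3,4,-2],"twist":0,"jaw":1},{"delta_pos":[-3,4,0],"twist":0,"jaw":1},{"delta_pos":[0,0,0],"twist":0,"jaw":1},{"delta_pos":[0,0,0],"twist":0,"jaw":1},{"delta_pos":[0,0,0],"twist":0,"jaw":1}]' >/dev/null;  python3 - <<'E'
from h import *
t=snap('top','t11'); w=snap('wrist','w11')
cv2.imwrite('pics/c11.png',np.hstack([cv2.resize(w,(400,300)),cv2.resize(t[130:355,120:420],(400,300))])[:,:,::-1])
go(.6405,.0953,.2,81.5)
E
```

```text
ee_pos: [0.4876, -0.3663, 0.0388]
ft_force: [-12.0, 7.8, 30.3]
width: 0.0187
ee_pos: [0.4881, -0.3668, 0.0385]
ft_force: [-14.1, 11.0, 40.2]
width: 0.0191
ee_pos: [0.4855, -0.3641, 0.1356]
ft_force: [-0.3, -0.8, 0.5]
width: 0.0599
t 53.5 at [0.6067, -0.3057, 0.1858] yaw 63.1 -> twist -18.4, then cm [2.58, 40.16, -1.42] F [-0.4, 0.2, -0.3] w -0.000 g 0.0
```

View pics/c11.png

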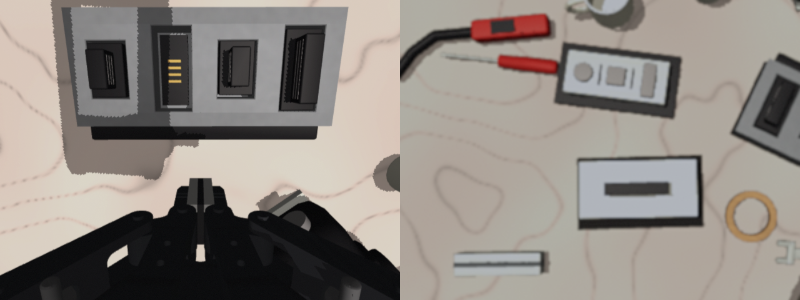

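Left: all three packs sit in their bays with one long bay empty. Right: the hood stands on the mat and the bare console shows its round, square and bar keys at crop (583..649,72..80). Next, the keys.

```bash
python3 -m handwheel '[{"delta_pos":[0,0,-2],"twist":-6.4,"jaw":1},{"delta_pos":[0,0,0],"twist":-6,"jaw":1},{"delta_pos":[0,0,0],"twist":-6,"jaw":1},{"delta_pos":[-0.6,4.4,0],"twist":0,"jaw":1},{"delta_pos":[-0.6,4.4,0],"twist":0,"jaw":1},{"delta_pos":[-0.6,4.4,0],"twist":0,"jaw":1},{"delta_pos":[-0.6,4.4,0],"twist":0,"jaw":1},{"delta_pos":[-0.6,4.4,0],"twist":0,"jaw":1}]' >/dev/null; python3 -m handwheel '[{"delta_pos":[-0.6,4.4,0],"twist":0,"jaw":1},{"delta_pos":[-0.6,4.4,0],"twist":0,"jaw":1},{"delta_pos":[-0.6,4.4,0],"twist":0,"jaw":1},{"delta_pos":[0,0,0],"twist":0,"jaw":1},{"delta_pos":[0,0,0],"twist":0,"jaw":1},{"delta_pos":[0,0,0],"twist":0,"jaw":1},{"delta_pos":[0,0,0],"twist":0,"jaw":1}]' >/dev/null;  python3 - <<'E'
from h import *
K=ctrl.get_calibration('wrist'); w=snap('wrist','w12')
look('wrist',['key_square_top','key_round_top','key_bar_top','console_ledge'])
print(np.round(unproj('top',[(257,184),(283,187),(307,190)],.046),4).tolist())
t=np.radians(-8.5); X=np.array([np.cos(t),np.sin(t),0]);Y=np.array([-X[1],X[0],0])
c=np.array([.6405,.0953,.046]); q=proj('wrist',[c,c+.054*Y,c-.054*Y]); print(np.round(q).tolist())
for a in q: cv2.circle(w,tuple(map(int,a)),2,(255,0,0),-1)
cv2.imwrite('pics/w12m.png',w[:,:,::-1]); go(.6405,.0953,.08,81.5)
E
```

```text
key_square_top [([0.673, 0.243, 0.026], 0.65), ([0.636, 0.09, 0.045], 0.6), ([0.598, -0.137, 0.045], 0.29)]
key_round_top [([0.648, 0.147, 0.043], 0.67)]
key_bar_top [([0.636, 0.044, 0.048], 0.67)]
console_ledge [([0.645, 0.092, 0.041], 0.86)]
[[0.6469, 0.1477, 0.046], [0.639, 0.0912, 0.046], [0.6312, 0.0392, 0.046]]
[[384.0, 123.0], [453.0, 123.0], [315.0, 123.0]]
t 55.2 at [0.7066, 0.0356, 0.2061] yaw 81.6 -> twist 0.1, then cm [7.42, 4.93, 12.61] F [0.3, -0.2, -1.3] w -0.000 g 0.0
```

View pics/w12m.png

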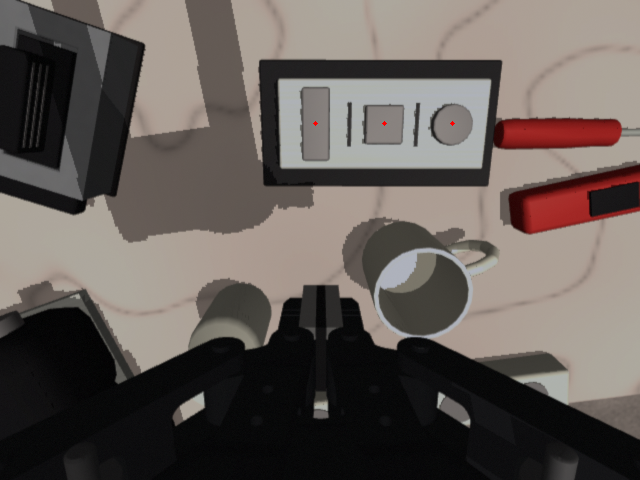

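The wrist view has the predicted key centres, (453,123), (384,123) and (315,123), right on the keys. I start with the square key.

```bash
python3 -m handwheel '[{"delta_pos":[2.5,1.6,0],"twist":0,"jaw":1},{"delta_pos":[2.5,1.6,0],"twist":0,"jaw":1},{"delta_pos":[2.4,1.7,2],"twist":0,"jaw":1},{"delta_pos":[0,0,4],"twist":0,"jaw":1},{"delta_pos":[0,0,4],"twist":0,"jaw":1},{"delta_pos":[0,0,4],"twist":0,"jaw":1},{"delta_pos":[0,0,1],"twist":0,"jaw":1},{"delta_pos":[0,0,0],"twist":0,"jaw":1}]' >/dev/null;python3 -m handwheel '[{"delta_pos":[0,0,0],"twist":0,"jaw":1},{"delta_pos":[0,0,0],"twist":0,"jaw":1},{"delta_pos":[0,0,0],"twist":0,"jaw":1},{"delta_pos":[0,0,0],"twist":0,"jaw":1},{"delta_pos":[0,0,0],"twist":0,"jaw":1},{"delta_pos":[0,0,0],"twist":0,"jaw":1}]' >/dev/null;  python3 - <<'E'
from h import *
go(.6405,.0953,.035,81.5)
E
```

```text
t 56.6 at [0.6406, 0.0957, 0.0563] yaw 81.6 -> twist 0.1, then cm [0.0, -0.04, 2.13] F [0.2, 0.6, -0.1] w -0.000 g 0.0
```

```bash
python3 -m handwheel '[{"delta_pos":[0,0,2],"twist":0,"jaw":1},{"delta_pos":[0,0,0],"twist":0,"jaw":1},{"delta_pos":[0,0,0],"twist":0,"jaw":1},{"delta_pos":[0,0,0],"twist":0,"jaw":1}]' |egrep 'ee_pos|ft_f'; for i in 1 2 3; do python3 -m handwheel '[{"delta_pos":[0,0,0.4],"twist":0,"jaw":1},{"delta_pos":[0,0,0],"twist":0,"jaw":1},{"delta_pos":[0,0,0],"twist":0,"jaw":1}]' |egrep 'ee_pos|ft_f'; done
```

```text
ee_pos: [0.6409, 0.0957, 0.0368]
ft_force: [-0.0, 0.2, -0.5]
ee_pos: [0.6405, 0.0957, 0.0321]
ft_force: [-0.3, -0.2, -0.3]
ee_pos: [0.6406, 0.0957, 0.0281]
ft_force: [-0.8, 0.0, 1.3]
ee_pos: [0.6409, 0.0957, 0.0244]
ft_force: [0.2, 0.4, 3.5]
```

```bash
python3 -m handwheel '[{"delta_pos":[0,0,0.4],"twist":0,"jaw":1},{"delta_pos":[0,0,0],"twist":0,"jaw":1},{"delta_pos":[0,0,0],"twist":0,"jaw":1},{"delta_pos":[0,0,0],"twist":0,"jaw":1}]' |egrep 'ee_pos|ft_f';  python3 -m handwheel '[{"delta_pos":[0,0,-2],"twist":0,"jaw":1},{"delta_pos":[0,0,-1],"twist":0,"jaw":1},{"delta_pos":[0,0,0],"twist":0,"jaw":1},{"delta_pos":[0,2.7,0],"twist":0,"jaw":1},{"delta_pos":[0,2.7,0],"twist":0,"jaw":1},{"delta_pos":[0,0,0],"twist":0,"jaw":1},{"delta_pos":[0,0,0],"twist":0,"jaw":1},{"delta_pos":[0,0,0],"twist":0,"jaw":1}]' |egrep 'ee_pos|ft_f'; python3 - <<'E'
from h import *
go(.6485,.1487,.035,81.5)
E
```

```text
ee_pos: [0.6411, 0.0957, 0.0223]
ft_force: [-7.3, -0.5, 17.5]
ee_pos: [0.6478, 0.1484, 0.0491]
ft_force: [0.7, 1.0, -1.1]
t 59.1 at [0.6478, 0.1484, 0.0491] yaw 81.6 -> twist 0.1, then cm [-0.06, 0.04, 1.41] F [0.7, 1.0, -1.1] w 0.000 g 0.0
```

Square went fully down (17 N at the stop) and I have lifted off. Round is next, then the bar.

```bash
python3 -m handwheel '[{"delta_pos":[0,0,1],"twist":0,"jaw":1},{"delta_pos":[0,0,0.6],"twist":0,"jaw":1},{"delta_pos":[0,0,0.5],"twist":0,"jaw":1},{"delta_pos":[0,0,0],"twist":0,"jaw":1},{"delta_pos":[0,0,0.4],"twist":0,"jaw":1},{"delta_pos":[0,0,0],"twist":0,"jaw":1},{"delta_pos":[0,0,0],"twist":0,"jaw":1}]' |egrep 'ee_pos|ft_f'; python3 -m handwheel '[{"delta_pos":[0,0,0.3],"twist":0,"jaw":1},{"delta_pos":[0,0,0],"twist":0,"jaw":1},{"delta_pos":[0,0,0],"twist":0,"jaw":1}]' |egrep 'ee_pos|ft_f'
```

```text
ee_pos: [0.6486, 0.149, 0.0255]
ft_force: [-0.2, -1.1, 3.2]
ee_pos: [0.6489, 0.1491, 0.0226]
ft_force: [-0.4, -1.2, 5.0]
```

```bash
python3 -m handwheel '[{"delta_pos":[0,0,0.3],"twist":0,"jaw":1},{"delta_pos":[0,0,0],"twist":0,"jaw":1},{"delta_pos":[0,0,0],"twist":0,"jaw":1}]' |egrep 'ee_pos|ft_f'; python3 -m handwheel '[{"delta_pos":[0,0,-2],"twist":0,"jaw":1},{"delta_pos":[0,0,-1],"twist":0,"jaw":1},{"delta_pos":[0,-3.6,0],"twist":0,"jaw":1},{"delta_pos":[0,-3.6,0],"twist":0,"jaw":1},{"delta_pos":[0,-3.6,0],"twist":0,"jaw":1},{"delta_pos":[0,0,0],"twist":0,"jaw":1},{"delta_pos":[0,0,0],"twist":0,"jaw":1},{"delta_pos":[0,0,0],"twist":0,"jaw":1}]' |egrep 'ee_pos|ft_f'; python3 - <<'E'
from h import *
go(.6325,.0419,.035,81.5)
E
```

```text
ee_pos: [0.6491, 0.1491, 0.0222]
ft_force: [-10.9, -3.8, 22.9]
ee_pos: [0.6327, 0.0431, 0.0488]
ft_force: [-0.1, -0.0, -0.6]
t 61.2 at [0.6327, 0.0431, 0.0488] yaw 81.6 -> twist 0.1, then cm [0.0, -0.12, 1.38] F [-0.1, -0.0, -0.6] w 0.001 g 0.0
```

```bash
python3 -m handwheel '[{"delta_pos":[0,-0.1,1],"twist":0,"jaw":1},{"delta_pos":[0,0,0.6],"twist":0,"jaw":1},{"delta_pos":[0,0,0.5],"twist":0,"jaw":1},{"delta_pos":[0,0,0],"twist":0,"jaw":1},{"delta_pos":[0,0,0.4],"twist":0,"jaw":1},{"delta_pos":[0,0,0.2],"twist":0,"jaw":1},{"delta_pos":[0,0,0],"twist":0,"jaw":1}]' |egrep 'ee_pos|ft_f'; python3 -m handwheel '[{"delta_pos":[0,0,0.3],"twist":0,"jaw":1},{"delta_pos":[0,0,0],"twist":0,"jaw":1},{"delta_pos":[0,0,0],"twist":0,"jaw":1}]' |egrep 'ee_pos|ft_f'
```

```text
ee_pos: [0.6328, 0.0416, 0.0226]
ft_force: [-2.1, 2.7, 4.6]
ee_pos: [0.6331, 0.0415, 0.0221]
ft_force: [-11.6, 1.7, 23.0]
```

```bash
python3 -m handwheel '[{"delta_pos":[0,0,-3],"twist":0,"jaw":1},{"delta_pos":[0,0,-4],"twist":0,"jaw":1},{"delta_pos":[0,0,-4],"twist":0,"jaw":1},{"delta_pos":[0,0,-4],"twist":8,"jaw":1},{"delta_pos":[0,0,-2],"twist":8,"jaw":1},{"delta_pos":[0,0,0],"twist":8,"jaw":0.3},{"delta_pos":[0,0,0],"twist":8,"jaw":0.3},{"delta_pos":[0,0,0],"twist":8,"jaw":0.3}]' >/dev/null; python3 -m handwheel '[{"delta_pos":[0,0,0],"twist":8,"jaw":0.3},{"delta_pos":[0,0,0],"twist":8,"jaw":0.3},{"delta_pos":[0,0,0],"twist":8,"jaw":0.3},{"delta_pos":[0,0,0],"twist":8,"jaw":0.3},{"delta_pos":[0,0,0],"twist":8,"jaw":0.3},{"delta_pos":[-1.5,-4.4,0],"twist":1.6,"jaw":0.3},{"delta_pos":[-1.5,-4.4,0],"twist":0,"jaw":0.3},{"delta_pos":[-1.5,-4.4,0],"twist":0,"jaw":0.3}]' >/dev/null; python3 -m handwheel '[{"delta_pos":[-1.5,-4.4,0],"twist":0,"jaw":0.3},{"delta_pos":[0,0,0],"twist":0,"jaw":0.3},{"delta_pos":[0,0,0],"twist":0,"jaw":0.3},{"delta_pos":[0,0,0],"twist":0,"jaw":0.3},{"delta_pos":[0,0,0],"twist":0,"jaw":0.3},{"delta_pos":[0,0,0],"twist":0,"jaw":0.3}]' >/dev/null; python3 - <<'E'
from h import *
K=ctrl.get_calibration('wrist'); w=snap('wrist','w13'); g=w.max(2); snap('top','t13')
look('wrist',['hood_mid'])
u=proj('wrist',[[.4545,.060,.084]])[0]; print(u,rect(g<70,'wrist',.084,u,K))
go(.4545,.060,.1,0)
E
```

```text
hood_mid [([0.458, 0.058, 0.053], 0.75), ([0.4, 0.062, 0.006], 0.56), ([0.629, 0.076, 0.044], 0.26)]
[317.74029492 110.05839248] ([456.8, 60.0], -89.9, 99.1, 19.7)
t 64.5 at [0.4573, -0.0199, 0.1889] yaw 0.0 -> twist 0.0, then cm [7.99, -0.28, 8.89] F [-0.7, -0.5, 0.2] w 0.060 g 0.0
```

```bash
python3 -m handwheel '[{"delta_pos":[4,0,0],"twist":0,"jaw":0.3},{"delta_pos":[4,0,2],"twist":0,"jaw":0.3},{"delta_pos":[0,0,4],"twist":0,"jaw":0.3},{"delta_pos":[0,0,2.5],"twist":0,"jaw":0.3},{"delta_pos":[0,0,0],"twist":0,"jaw":0.3},{"delta_pos":[0,0,0],"twist":0,"jaw":0.3},{"delta_pos":[0,0,0],"twist":0,"jaw":0.3},{"delta_pos":[0,0,0],"twist":0,"jaw":0.3}]' >/dev/null; python3 -m handwheel '[{"delta_pos":[0,0,0],"twist":0,"jaw":0.3},{"delta_pos":[0,0,0],"twist":0,"jaw":0.3},{"delta_pos":[0,0,0],"twist":0,"jaw":0.3},{"delta_pos":[0,0,0],"twist":0,"jaw":0.3}]' >/dev/null;  python3 - <<'E'
from h import *
go(.4568,.060,.042,0)
E
```

```text
t 65.8 at [0.457, 0.0599, 0.1042] yaw 0.0 -> twist 0.0, then cm [0.01, -0.02, 6.22] F [0.0, -0.5, -0.2] w 0.060 g 0.0
```

```bash
python3 -m handwheel '[{"delta_pos":[0,0,3],"twist":0,"jaw":0.3},{"delta_pos":[0,0,2],"twist":0,"jaw":0.3},{"delta_pos":[0,0,1],"twist":0,"jaw":0.3},{"delta_pos":[0,0,0],"twist":0,"jaw":0.3},{"delta_pos":[0,0,0],"twist":0,"jaw":0.3},{"delta_pos":[0,0,0],"twist":0,"jaw":0.3},{"delta_pos":[0,0,0],"twist":0,"jaw":0.3},{"delta_pos":[0,0,0],"twist":0,"jaw":0.3}]' |egrep 'ee_pos|ft_f'; python3 -m handwheel '[{"delta_pos":[0,0,0],"twist":0,"jaw":1},{"delta_pos":[0,0,0],"twist":0,"jaw":1},{"delta_pos":[0,0,0],"twist":0,"jaw":1},{"delta_pos":[0,0,0],"twist":0,"jaw":1},{"delta_pos":[0,0,0],"twist":0,"jaw":1},{"delta_pos":[0,0,0],"twist":0,"jaw":1},{"delta_pos":[0,0,0],"twist":0,"jaw":1}]' 80;  python3 -m handwheel '[{"delta_pos":[0,0,-1],"twist":0,"jaw":1},{"delta_pos":[0,0,-3],"twist":0,"jaw":1},{"delta_pos":[0,0,-3],"twist":0,"jaw":1},{"delta_pos":[0,0,-2],"twist":0,"jaw":1},{"delta_pos":[0,0,0],"twist":4,"jaw":1},{"delta_pos":[0,0,0],"twist":4.5,"jaw":1},{"delta_pos":[0,0,0],"twist":0,"jaw":1}]' |egrep 'width|grasp'; python3 - <<'E'
from h import *
go(.6405,.0952,.13,-8.5)
E
```

```text
ee_pos: [0.4576, 0.06, 0.0448]
ft_force: [-0.3, 0.2, -0.5]
time_s: 67.25
ee_pos: [0.4573, 0.06, 0.0443]
orientation: [[-0.0, 1.0, 0.001], [1.0, 0.0, 0.0], [0.0, 0.001, -1.0]]
ft_force: [2.0, -0.6, 2.8]
width: 0.0183
grasp_force: 78.4
width: 0.0183
grasp_force: 78.9
t 68.0 at [0.4564, 0.0599, 0.1341] yaw -8.5 -> twist -0.0, then cm [6.21, 17.69, 0.41] F [0.0, -0.3, -2.6] w 0.018 g 78.9
```

```bash
python3 -m handwheel '[{"delta_pos":[1.2,3.5,0],"twist":0,"jaw":1},{"delta_pos":[1.2,3.5,0],"twist":0,"jaw":1},{"delta_pos":[1.3,3.5,0],"twist":0,"jaw":1},{"delta_pos":[1.3,3.6,0],"twist":0,"jaw":1},{"delta_pos":[1.2,3.6,0],"twist":0,"jaw":1},{"delta_pos":[0,0,0],"twist":0,"jaw":1},{"delta_pos":[0,0,0],"twist":0,"jaw":1},{"delta_pos":[0,0,0],"twist":0,"jaw":1}]' |egrep 'width|grasp';python3 -m handwheel '[{"delta_pos":[0,0,1.5],"twist":0,"jaw":1},{"delta_pos":[0,0,1],"twist":0,"jaw":1},{"delta_pos":[0,0,0],"twist":0,"jaw":1},{"delta_pos":[0,0,0],"twist":0,"jaw":1},{"delta_pos":[0,0,0],"twist":0,"jaw":1},{"delta_pos":[0,0,0],"twist":0,"jaw":1},{"delta_pos":[0,0,0],"twist":0,"jaw":1}]' |egrep 'width|grasp'; python3 - <<'E'
from h import *
go(.6405,.0952,.052,-8.5)
E
```

```text
width: 0.0185
grasp_force: 79.5
width: 0.0185
grasp_force: 79.6
t 69.5 at [0.6415, 0.0952, 0.1096] yaw -8.5 -> twist 0.0, then cm [-0.02, -0.1, 5.76] F [0.4, -0.3, -1.7] w 0.019 g 79.6
```

```bash
python3 -m handwheel '[{"delta_pos":[0,-0.1,1],"twist":0,"jaw":1},{"delta_pos":[0,0,1],"twist":0,"jaw":1},{"delta_pos":[0,0,1],"twist":0,"jaw":1},{"delta_pos":[0,0,0.7],"twist":0,"jaw":1},{"delta_pos":[0,0,0],"twist":0,"jaw":1},{"delta_pos":[0,0,0],"twist":0,"jaw":1}]' |egrep 'ee_pos|ft_f|width'; for i in 1 2; do python3 -m handwheel '[{"delta_pos":[0,0,0.5],"twist":0,"jaw":1},{"delta_pos":[0,0,0.4],"twist":0,"jaw":1},{"delta_pos":[0,0,0],"twist":0,"jaw":1},{"delta_pos":[0,0,0],"twist":0,"jaw":1},{"delta_pos":[0,0,0],"twist":0,"jaw":1}]' |egrep 'ee_pos|ft_f|width'; done
```

```text
ee_pos: [0.6399, 0.0953, 0.0716]
ft_force: [0.5, -0.7, -1.6]
width: 0.0184
ee_pos: [0.6403, 0.0954, 0.0632]
ft_force: [0.1, 0.4, -3.2]
width: 0.0186
ee_pos: [0.6402, 0.0953, 0.0541]
ft_force: [-0.6, -0.4, -2.7]
width: 0.0186
```

```bash
python3 -m handwheel '[{"delta_pos":[0,0,0.3],"twist":0,"jaw":1},{"delta_pos":[0,0,0],"twist":0,"jaw":1},{"delta_pos":[0,0,0],"twist":0,"jaw":1},{"delta_pos":[0,0,0],"twist":0,"jaw":1}]' |egrep 'ee_pos|ft_f|width'; python3 -m handwheel '[{"delta_pos":[0,0,0],"twist":0,"jaw":0.3},{"delta_pos":[0,0,0],"twist":0,"jaw":0.3},{"delta_pos":[0,0,0],"twist":0,"jaw":0.3},{"delta_pos":[0,0,0],"twist":0,"jaw":0.3},{"delta_pos":[0,0,-3],"twist":0,"jaw":0.3},{"delta_pos":[0,0,-4],"twist":0,"jaw":0.3},{"delta_pos":[0,0,-4],"twist":0,"jaw":0.3},{"delta_pos":[0,0,-4],"twist":0,"jaw":0.3}]' |egrep 'ee_pos|ft_f|width'; python3 -m handwheel '[{"delta_pos":[-4,-2,0],"twist":0,"jaw":0.3},{"delta_pos":[-4,-2,0],"twist":0,"jaw":0.3},{"delta_pos":[0,0,0],"twist":0,"jaw":0.3},{"delta_pos":[0,0,0],"twist":0,"jaw":0.3},{"delta_pos":[0,0,0],"twist":0,"jaw":0.3},{"delta_pos":[0,0,0],"twist":0,"jaw":0.3}]' >/dev/null; python3 - <<'E'
from h import *
K=ctrl.get_calibration('wrist'); w=snap('wrist','w14'); g=w.max(2)
u=proj('wrist',[[.6405,.0953,.092]])[0]; print(u,rect(g<70,'wrist',.092,u,K))
t=snap('top','t14'); s=snap('side','s14')
cv2.imwrite('pics/c14.png',np.vstack([np.hstack([cv2.resize(w,(400,300)),cv2.resize(t,(400,300))]),np.hstack([cv2.resize(s,(400,300)),cv2.resize(t[130:355,360:660-20],(400,300))])])[:,:,::-1])
E
```

```text
ee_pos: [0.641, 0.0954, 0.0523]
ft_force: [-0.2, 0.3, 5.5]
width: 0.0184
ee_pos: [0.6398, 0.0953, 0.2023]
ft_force: [0.7, 0.2, -0.2]
width: 0.0599
[382.99158416 111.47253211] ([638.7, 95.9], 81.5, 98.3, 22.1)
```

View pics/c14.png

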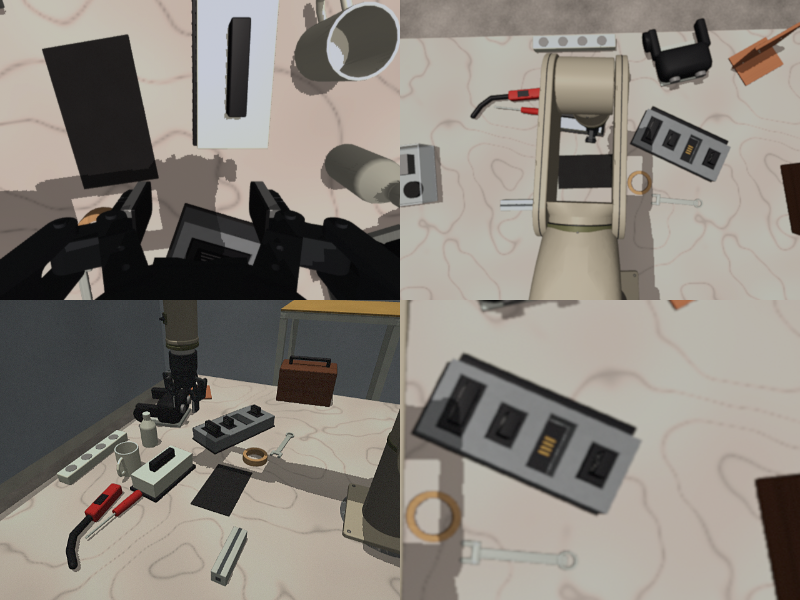

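The hood is back on its ledge: the rib at wrist crop (238,67) is within 2 mm of the console's centre, and it seated at the expected height. Three packs sit in the bays, and the bystanders look unmoved. I'm handing in.

```bash
python3 -c "
from station import ctrl
print(ctrl.job_done(), ctrl.get_state()['time_s'])"
```

```text
the job is handed in; nothing more can be done
the job is handed in; nothing more can be done
```

I handed the job in with every step done, but the hand-in gave no verdict: the hood went to the mat, the three packs found (one long, two short) were pressed home, the square, round and bar keys were pressed in order, and the hood is back on its ledge.

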